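# Make up two brooch kits at the jeweller's bench

### The arm

A 6-joint arm with a two-finger parallel gripper is mounted at the origin on the work surface. World frame = base frame: x ahead of the robot, y to its left, z up, the work surface at z = 0. Lengths are in m, angles in rad, forces in N, time in s.
With the tool pointing down it reaches from about 0.35 to 0.975 m from the base axis. Payload 4.9 kg.
Tool frame: the origin (TCP) lies on the centre line of the jaws, within the pads' length; the fingertips stand 8 mm ahead of it and the grasp point (between the pads) lies 11 mm behind it; z points along the fingers, y is the direction in which the jaws open and shut (so a half turn about z gives the same grasp; the last joint's range is limited). The gripper opens to 85 mm and grips with 20 to 120 N. Pads are 22 mm wide; open, the fingers measure 114 mm over their backs; the gripper's body (76 mm by 85 mm) begins 54 mm behind the grasp point. The pads swing forward as they close: fully open they stand 13 mm farther back than shut.
Start: joints at [-1.321, 0.053, 1.613, -0, 1.476, -0.119], TCP at [0.225, -0.583, 0.239] pointing down, gripper open.
Joint ranges: [-3.01, 3.01], [-1.01, 2.22], [0.06, 2.58], [-1.02, 4.17], [0.09, 2.62], [-3.14, 3.14]. Speed limits (rad/s): [2.57, 2.57, 3.14, 3.14, 3.14, 3.14].

### API

Orientations are given as a unit quaternion [w, x, y, z].
In Python, from plant import manip gives the robot as it stands.
- The arm moves only by the tool step_arm, never from a script. Its argument "deltas" is a list of rows, each a list of 7 numbers: the shift along the tool's x, y, z in m, then the turn, a rotation vector about the tool's x, y, z in rad, then the gripper command: -1 is fully open, 1 is shut, values between are in proportion. In form: [[dx, dy, dz, ax, ay, az, hand], ...]. A call has 1 to 20 rows; each row is the pose to reach, as a shift and turn from the pose commanded when the call began, along the tool's axes at that moment; what a row does not reach only later rows make up. A row lasts 1/10 s, in which the tool goes at most 50 mm and 8.59 degrees, less where a joint would pass 70% of its speed; a pose out of reach is approached as far as the arm can. A call with a gripper value outside its range is refused whole. The fingers move at their own pace and stop on an object; the grip force is fixed at half the most. Time passes only in rows, so rows that repeat a pose let the fingers close. It gives the time, the measured TCP pose, the force and the opening at its end, in the units of the state.
- manip.state(): the state, without advancing time (a new reading comes with each control period).
- manip.grab_frame(name): name is "scene" or "top"; returns the picture (480x640x3 uint8, red, green, blue); there is no depth.
- manip.get_calibration(name): a dict with "fov_y" (degrees; the focal length in pixels is half the picture's height over the tangent of half this angle, whatever the lens; pixels are square), "cx", "cy" (the principal point, pixels), "R" (3x3) and "t" (3): a world point X has camera coordinates R X + t. Camera axes: x right, y down, z forward; pixel columns grow to the right and rows downward; lengths in m; the calibration is good to about 2 mm. A picture is of the moment at which its call begins. get_calibration takes no time and is no camera call.
- manip.job_done(): hands the job in, once; it reports no verdict.
The state is a dict: "time": time; "joint_pos": joint angles; "joint_vel": joint speeds; "joint_efforts": joint torques, N m; "tool_pos": TCP position; "tool_rot": TCP orientation; "contact_force": force on the tool from outside, world axes, zero at the start; "ft_torque": the same for the moment, N m; "gripper_width": opening from 0.0 (shut) to 1.0 (fully open).
Only numpy, scipy, OpenCV 4.12 (cv2) and the standard library are available. Lean on these libraries where they do the work, as an engineer would, in place of code of your own. Each camera call takes 0.05 s, during which the arm holds its last target.

### The job

Make up the two brooch kits. In the plain tray: the round brass casting flat in the wide compartment and the squat jar of stones upright in the narrow one. In the tray with the spring clips: the oblong brass casting flat in the wide compartment, the glue bottle upright in the narrow one, and the file snapped fully home by its handle into both clips, either end first, with the clips roughly about the middle of the handle; leave the steel block and the stock tub where they are.

Things in the scene. Friction and masses are not known exactly. Their poses are not given: they have to be found in the camera images.
- round_casting: round openwork brass brooch frame, 52 mm across, frame 8 mm high, with one cross bar along its x. An upright round stub, 12 mm in diameter, rises from its centre to 26 mm above the underside: grip it there, fingertips above the frame. 50 g. Origin: centre of the underside; z up along the stub
- oblong_casting: oblong openwork brass brooch frame, 62 (x) by 36 (y) mm, frame 8 mm high. An upright round stub, 12 mm in diameter, rises from its centre to 26 mm above the underside: grip it there, fingertips above the frame. 50 g. Origin: centre of the underside; z up along the stub, x along its long side
- stone_jar: squat round glass jar with a steel lid, 36 mm in diameter, 40 mm high, 80 g, standing. Origin: centre of its underside
- glue_bottle: white glue bottle, standing: body 30 mm in diameter, straight up to 48 mm, then a shoulder to 54 mm and a black pointed nozzle to 75 mm. 50 g. Origin: centre of its underside
- file: small file lying on the bench: pale wooden handle of square section 15 by 15 mm, 120 mm long along x, and a short dark steel blade that carries on from the handle's +x end to 100 mm from the origin. 60 g. Origin: the centre of the handle, 7.5 mm over the bench at the start
- plain_tray: fixed dark wooden kit tray, 137 (x) by 102 (y) mm; walls 3 mm thick, 12 mm high; floor 5 mm thick. Origin: centre of its underside, z up. A cross wall makes a wide compartment (inside 77 x 96, centre x = -27.5, y = 0) and, towards +x, a narrow one (inside 52 x 96, centre x = +39.5, y = 0). This tray has no clips
- clip_tray: fixed dark wooden kit tray, 137 (x) by 102 (y) mm; walls 3 mm thick, 12 mm high; floor 5 mm thick. Origin: centre of its underside, z up. A cross wall makes a wide compartment (inside 77 x 96, centre x = -27.5, y = 0) and, towards +x, a narrow one (inside 52 x 96, centre x = +39.5, y = 0). Beyond its +x end a 34 mm wide, 6 mm high strip carries two steel spring clips (point clips)
- clips (a point): midway between the two steel clips, at the seat for the handle's underside, 16 mm over the bench; axes of the clip tray, 87 mm to +x of its origin. Clips at y = -38 and +38, 10 long, open upwards: press a handle lying along y straight down (8 to 15 N in all). Jaws: 28 mm mouth at z = 33, 11 mm throat at z = 20; they close over the handle. Between the clips there is free finger room
- bench_block: bystander: loose steel block 60 by 60 by 22 mm, not to be moved. Origin: centre of its underside
- stock_tub: bystander: loose clear round tub, 80 mm across, 45 mm high, with brass blanks in it, not to be moved. Origin: centre of its underside

How it is judged:
At the end, for the whole second after the job is handed in: Each casting flat in its tray's wide compartment (20 mm of its centre in x, 35 in y), jar and bottle upright in the narrow ones (15 and 37); handle seated to 3.5 mm in both clips, 4 mm across, 17 mm along, 0.1 rad, either way round; all at rest (x of round_casting in the frame of plain_tray between -0.0475 and -0.0075 m and y of round_casting in the frame of plain_tray between -0.035 and 0.035 m and z of round_casting in the frame of plain_tray between 0.002 and 0.009 m and angle between each of round_casting, stone_jar, oblong_casting, glue_bottle's own z axis and vertical below 0.12 rad and linear speed of each of round_casting, stone_jar, oblong_casting, glue_bottle, file below 0.02 m/s and x of stone_jar in the frame of plain_tray between 0.0245 and 0.0545 m and y of stone_jar in the frame of plain_tray between -0.037 and 0.037 m and z of stone_jar in the frame of plain_tray between 0.002 and 0.009 m and x of oblong_casting in the frame of clip_tray between -0.0475 and -0.0075 m and y of oblong_casting in the frame of clip_tray between -0.035 and 0.035 m and z of oblong_casting in the frame of clip_tray between 0.002 and 0.009 m and x of glue_bottle in the frame of clip_tray between 0.0245 and 0.0545 m and y of glue_bottle in the frame of clip_tray between -0.037 and 0.037 m and z of glue_bottle in the frame of clip_tray between 0.002 and 0.009 m and x of file in the frame of clip_tray between 0.083 and 0.091 m and y of file in the frame of clip_tray between -0.017 and 0.017 m and z of file in the frame of clip_tray between 0.0195 and 0.027 m and angle between the x axis of file and the y axis of clip_tray, either way round below 0.1 rad); the robot touches nothing.
It fails at once if a bystander (steel block or stock tub) moved by more than 15 mm (distance of any of bench_block, stock_tub from where it was at the start of the episode above 0.015 m).
It also fails if it takes over 99 s, if anything falls off the work surface, if the arm or the gripper's body presses on something with over 40 N, if the wrist force passes 120 N, or if a joint passes its speed limit or range.

## Working session

There is one attempt and no reset: what is moved stays moved. The work goes in short steps, Python scripts to look and compute and a tool call to move; the robot and the scene stay as the last step left them, time stands still between calls to the robot, and variables do not carry over. Pictures are saved under pics/ and viewed, and the job is handed in when it is done.

Besides the shell and the picture viewer there is one more tool, called after "Request:" as name(argument=value, ...) on one line, values as JSON. step_arm: Moves the arm, as the interface text tells. Its arguments: {"type":"object","properties":{"deltas":{"type":"array"}},"required":["deltas"]}

```bash
ls; mkdir -p pics
python3 - <<'E'
from plant import manip
import cv2
for n in("scene","top"):
    im=manip.grab_frame(n); cv2.imwrite(f"pics/{n}0.png",im[:,:,::-1]); c=manip.get_calibration(n); print(n,c)
print(manip.state())
E
```

```text
pics
scene {'fov_y': 52.7683346659463, 'cx': 317.7539147386396, 'cy': 234.5800471730506, 'R': array([[ 0.67524974,  0.7374343 ,  0.01511414],
       [ 0.59749624, -0.53486749, -0.59742364],
       [-0.43247662,  0.4124408 , -0.80178336]]), 't': array([-0.41236826, -0.32485562,  1.05590958])}
top {'fov_y': 54.35142048855707, 'cx': 313.8565834668038, 'cy': 235.17936547629762, 'R': array([[ 0.023585  , -0.9994581 ,  0.02296183],
       [-0.98272325, -0.02739536, -0.18304238],
       [ 0.18357224, -0.01824807, -0.98283683]]), 't': array([-0.01891782,  0.57137059,  0.67166202])}
{'time': 0.1, 'joint_pos': array([-1.32100600e+00,  5.33291227e-02,  1.61415089e+00,  3.06758660e-05,
        1.47602689e+00, -1.19022292e-01]), 'joint_vel': array([-0.00028892, -0.00273965, -0.00356506,  0.00050532, -0.002016  ,
       -0.00046414]), 'joint_efforts': array([ 1.49976018e-03, -3.94903457e+01, -3.71363211e+01, -2.96216035e-05,
        3.88654575e-03,  1.82137654e-06]), 'tool_pos': array([ 0.22517523, -0.58243525,  0.23816569]), 'tool_rot': array([-9.56077733e-04,  9.83045103e-01,  1.83361416e-01, -4.73010312e-05]), 'contact_force': array([ 0.65679121, -0.63034584, -0.08294576]), 'ft_torque': array([-0.01602528,  0.03217559, -0.00733232]), 'gripper_width': 1.000396419148962}
```

View pics/scene0.png

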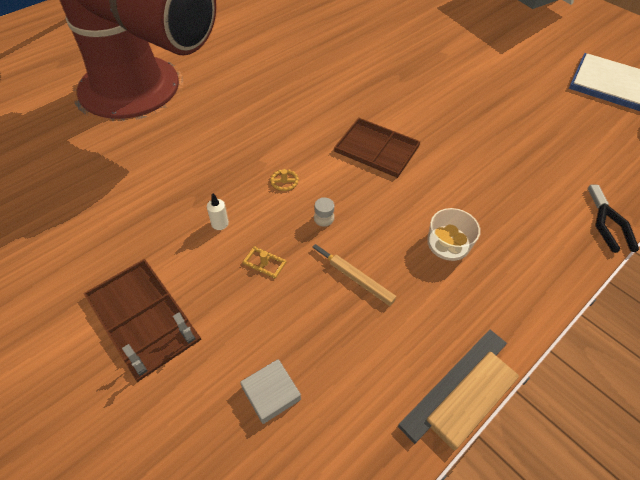

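View pics/top0.png

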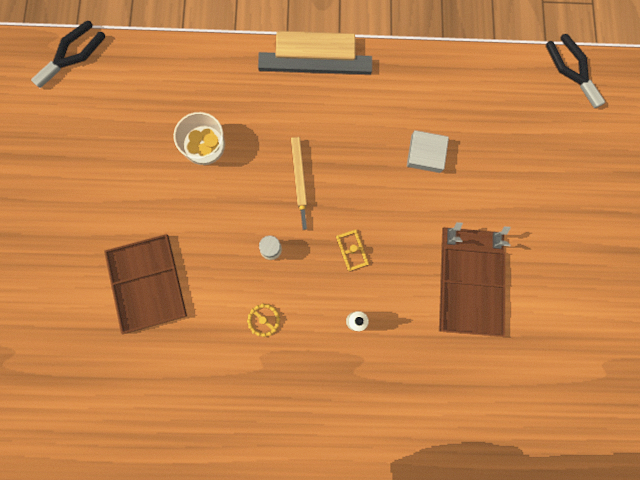

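```bash
cat > h.py <<'E'
import numpy as np,cv2
from plant import manip
def cal(n):
    c=manip.get_calibration(n); f=240/np.tan(np.radians(c['fov_y'])/2); return c,f
def ray(n,uv):
    c,f=cal(n); uv=np.atleast_2d(uv).astype(float)
    d=np.c_[(uv[:,0]-c['cx'])/f,(uv[:,1]-c['cy'])/f,np.ones(len(uv))]
    return -c['R'].T@c['t'], d@c['R']
def onz(n,uv,z):
    o,d=ray(n,uv); return o+d*((z-o[2])/d[:,2])[:,None]
def proj(n,X):
    c,f=cal(n); p=np.atleast_2d(X)@c['R'].T+c['t']; return p[:,:2]/p[:,2:]*f+[c['cx'],c['cy']]
def tri(u1,u2):
    o1,d1=ray('scene',u1);o2,d2=ray('top',u2); d1=d1[0];d2=d2[0]
    s=np.linalg.lstsq(np.c_[d1,-d2],o2-o1,rcond=None)[0]; a=o1+s[0]*d1;b=o2+s[1]*d2
    return (a+b)/2,np.linalg.norm(a-b)
E
python3 - <<'E'
import cv2
a=cv2.imread('pics/top0.png')
cv2.imwrite('pics/t_l.png',cv2.resize(a[225:345,95:295],None,fx=4,fy=4,interpolation=2))
cv2.imwrite('pics/t_r.png',cv2.resize(a[210:350,330:530],None,fx=4,fy=4,interpolation=2))
cv2.imwrite('pics/t_m.png',cv2.resize(a[120:280,240:440],None,fx=3.7,fy=3.7,interpolation=2))
E
```

```text
(no output)
```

View pics/t_l.png

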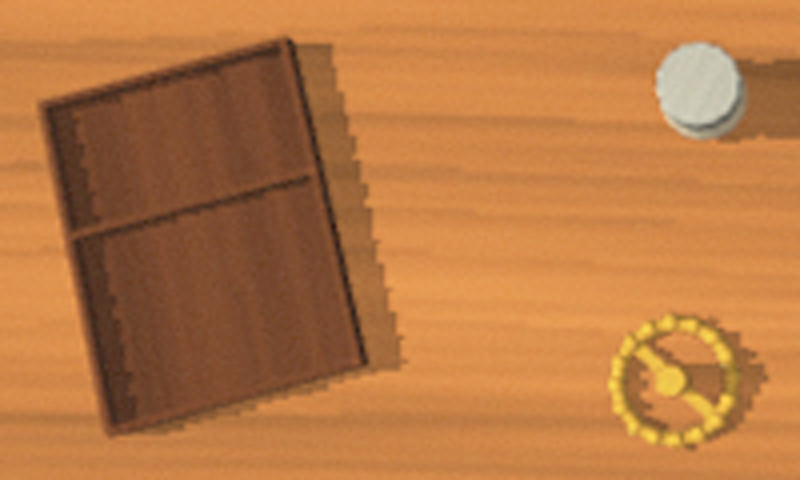

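View pics/t_r.png

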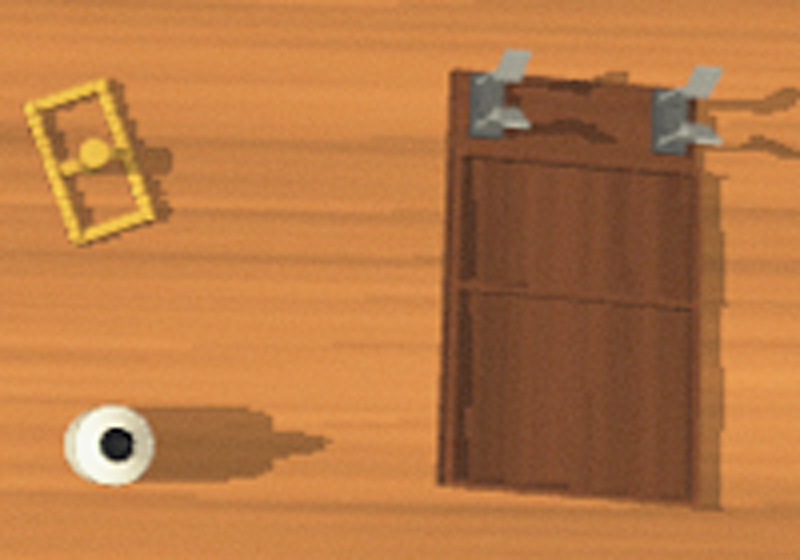

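View pics/t_m.png

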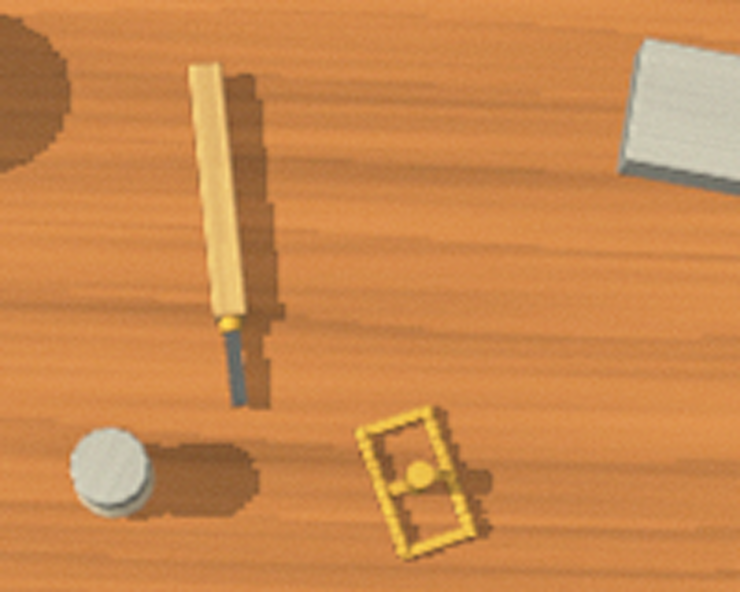

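Run:
```python
import cv2
a=cv2.imread('pics/scene0.png')
cv2.imwrite('pics/s_clip.png',cv2.resize(a[255:385,80:210],None,fx=4.5,fy=4.5,interpolation=2))
cv2.imwrite('pics/s_mid.png',cv2.resize(a[160:310,190:400],None,fx=3.8,fy=3.8,interpolation=2))
cv2.imwrite('pics/s_pl.png',cv2.resize(a[110:185,325:430],None,fx=6,fy=6,interpolation=2))
```

```text
(no output)
```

View pics/s_clip.png

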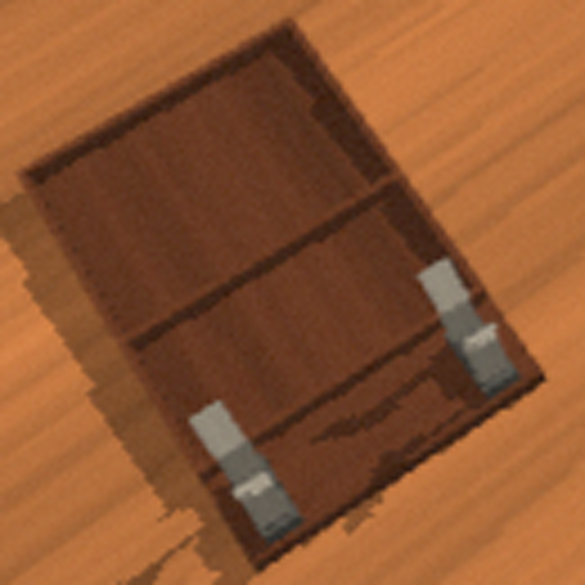

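View pics/s_mid.png

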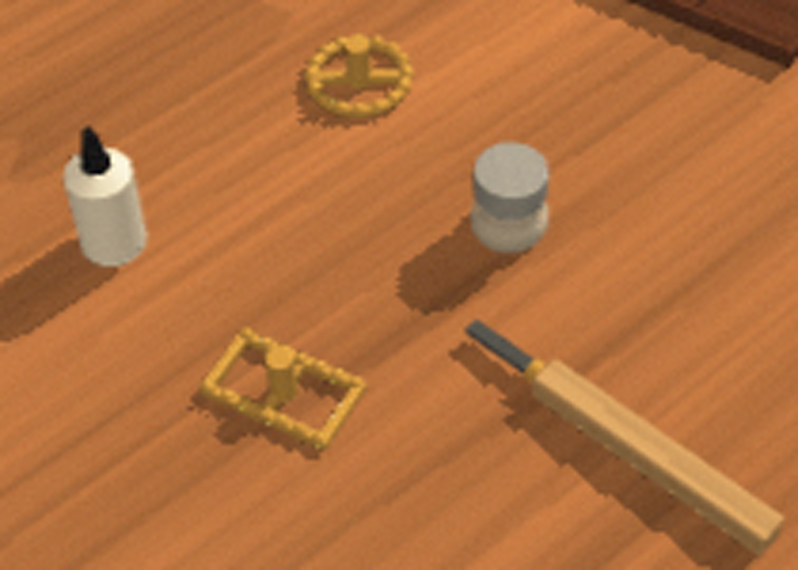

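View pics/s_pl.png

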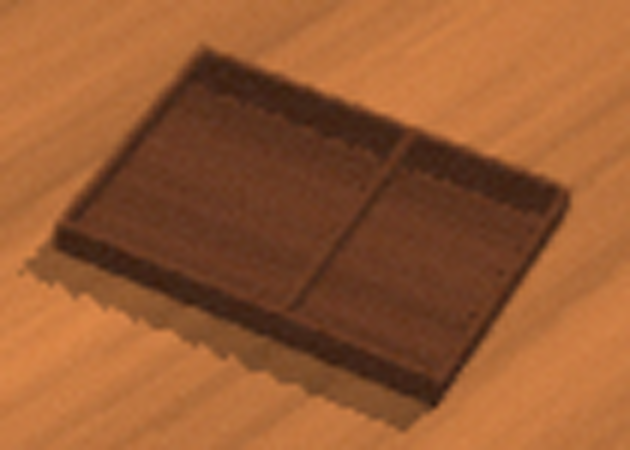

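Run:
```python
from h import *
np.set_printoptions(precision=4,suppress=True)
def P(n,pts,o,s,z,l):
    uv=np.array(pts,float)/s+o-0.5+0.5/s
    X=onz(n,uv,z); print(l,n); print(X[:,:2].round(4).tolist()); return X,uv
def ang(v): return np.arctan2(v[1],v[0])
for n,pts,o,s in(('top',[(42,104),(288,40),(366,364),(110,434)],(95,225),4),('scene',[(568,196),(436,382),(56,230),(202,46)],(325,110),6)):
    if n=='scene': pts=[pts[1],pts[0],pts[3],pts[2]]; pts=[(438,385),(568,195),(203,47),(57,228)]
    X,_=P(n,pts,o,s,.012,'plain rim'); c=X.mean(0)
    print(' c',c[:2],'sides',[np.linalg.norm(X[i]-X[(i+1)%4]) for i in range(4)], 'yaw',ang(X[0]-X[3]),ang(X[1]-X[2]))
# clip tray
X,_=P('top',[(440,484),(698,504),(462,157),(697,173)],(330,210),4,.012,'clip rim back L,R; endwall inner top L,R')
print(ang(X[0]-X[1])-np.pi/2, np.linalg.norm(X[0]-X[1]))
Y,_=P('scene',[(292,20),(22,177)],(80,255),4.5,.012,'back L?R'); print(ang(Y[0]-Y[1])-np.pi/2,np.linalg.norm(Y[0]-Y[1]))
P('scene',[(545,376),(258,570)],(80,255),4.5,.006,'strip far corners'); P('top',[(453,71),(697,90)],(330,210),4,.006,'strip far corners')
# clips bases: top view
P('top',[(471,74),(470,135),(653,92),(653,152)],(330,210),4,.008,'clip left edge')
# objects tri
import itertools
def T(l,s,t,so,ss,to,ts):
    u1=np.array(s)/ss+so-0.5+0.5/ss;u2=np.array(t)/ts+to-0.5+0.5/ts
    print(l,tri(u1,u2), onz('top',u2,{'jar':.04,'round':.026,'obl':.026,'noz':.075,'h1':.015,'h2':.015,'blade':.0075}[l])[0], onz('scene',u1,{'jar':.04,'round':.026,'obl':.026,'noz':.075,'h1':.015,'h2':.015,'blade':.0075}[l])[0])
S=((190,160),3.8)
T('jar',(510,173),(698,84),*S,(95,225),4)
T('round',(357,45),(670,380),*S,(95,225),4)
T('obl',(282,356),(95,152),*S,(330,210),4)
T('noz',(87,132),(116,442),*S,(330,210),4)
T('h1',(545,372),(229,314),*S,(240,120),3.7)
T('h2',(771,527),(205,66),*S,(240,120),3.7)
for l,a,b in(('far corners',[(190,66),(220,65)],'t'),('near',[(214,316),(244,313)],'t')):
    X,_=P('top',a,(240,120),3.7,.015,l); print(np.linalg.norm(X[0]-X[1]))
```

```text
plain rim top
[[0.5446, 0.331], [0.5736, 0.2346], [0.4446, 0.1936], [0.4153, 0.291]]
 c [0.4945 0.2626] sides [np.float64(0.10056684324541534), np.float64(0.13537469563778148), np.float64(0.1017643933012237), np.float64(0.1353707961141137)] yaw 0.299380890783434 0.3082275103239957
plain rim scene
[[0.5754, 0.2319], [0.5464, 0.3274], [0.416, 0.2904], [0.4472, 0.1921]]
 c [0.4962 0.2605] sides [np.float64(0.09980002666139254), np.float64(0.13558628285684296), np.float64(0.10311657913471628), np.float64(0.13423041278428785)] yaw 0.3008713205701863 0.2764074526995841
clip rim back L,R; endwall inner top L,R top
[[0.4307, -0.2084], [0.4253, -0.3114], [0.5625, -0.2209], [0.5585, -0.3179]]
-0.05242393490256503 0.1031645856881154
back L?R scene
[[0.4318, -0.2115], [0.4273, -0.3115]]
-0.0444904346133943 0.10017766302477206
strip far corners scene
[[0.602, -0.2216], [0.5966, -0.3219]]
strip far corners top
[[0.5997, -0.22], [0.5945, -0.3223]]
clip left edge top
[[0.5982, -0.2269], [0.5724, -0.2257], [0.5927, -0.3029], [0.5674, -0.3017]]
jar (array([0.5555, 0.0648, 0.0368]), np.float64(0.0017343469315386241)) [0.5555 0.0653 0.04  ] [0.557  0.0621 0.04  ]
round (array([0.4408, 0.0721, 0.024 ]), np.float64(0.001306393534862611)) [0.4411 0.0724 0.026 ] [0.4421 0.0703 0.026 ]
obl (array([ 0.5582, -0.0684,  0.0262]), np.float64(0.00037134528795708177)) [ 0.5582 -0.0686  0.026 ] [ 0.5583 -0.0682  0.026 ]
noz (array([ 0.4426, -0.0738,  0.0731]), np.float64(0.003697248403835085)) [ 0.4436 -0.072   0.075 ] [ 0.4431 -0.076   0.075 ]
h1 (array([0.6305, 0.0161, 0.0105]), np.float64(0.001398475694056787)) [0.6297 0.0167 0.015 ] [0.6322 0.0133 0.015 ]
h2 (array([0.7464, 0.0304, 0.0139]), np.float64(0.0015667150078628191)) [0.7465 0.031  0.015 ] [0.7464 0.0291 0.015 ]
far corners top
[[0.7463, 0.0379], [0.7472, 0.0241]]
0.013762022887921365
near top
[[0.6286, 0.0233], [0.6304, 0.01]]
0.013460547565335879
```

```bash
cat > go.py <<'E'
import sys
from h import *
from scipy.spatial.transform import Rotation as R
np.set_printoptions(precision=4,suppress=True)
s=manip.state(); q=s['tool_rot']; C=R.from_quat([q[1],q[2],q[3],q[0]]).as_matrix(); p=s['tool_pos']
print('t',round(s['time'],2),'pos',p,'jaw',round(float(np.arctan2(C[1,1],C[0,1])),3),'F',s['contact_force'].round(1),'w',round(s['gripper_width']*85,1),'j',s['joint_pos'].round(2))
a=list(map(float,sys.argv[1:]))
for i in range(0,len(a),4):
    x,y,z,j=a[i:i+4]
    best=None
    for k in(0,np.pi,-np.pi):
        yv=np.array([np.cos(j+k),np.sin(j+k),0]); zv=np.array([0,0,-1.]); T=np.c_[np.cross(yv,zv),yv,zv]
        r=R.from_matrix(C.T@T).as_rotvec()
        if best is None or np.linalg.norm(r)<np.linalg.norm(best)-.3: best=r
    print((C.T@(np.array([x,y,z])-p)).round(4).tolist(), best.round(4).tolist(), 'j6 need ~',round(np.arctan2(y,x)-j,2),'mod pi')
E
python3 go.py 0.441 0.0715 0.10 -1.57 0.441 0.0715 0.0185 -1.57
```

```text
t 0.1 pos [ 0.2252 -0.5824  0.2382] jaw -1.202 F [ 0.7 -0.6 -0.1] w 85.0 j [-1.32  0.05  1.61  0.    1.48 -0.12]
[0.437, -0.5319, 0.1393] [-0.0019, 0.0001, 0.368] j6 need ~ 1.73 mod pi
[0.437, -0.5317, 0.2208] [-0.0019, 0.0001, 0.368] j6 need ~ 1.73 mod pi
```

Request:
step_arm(deltas=[[0.437,-0.532,0.139,-0.002,0,0.368,-0.3],[0.437,-0.532,0.139,-0.002,0,0.368,-0.3],[0.437,-0.532,0.139,-0.002,0,0.368,-0.3],[0.437,-0.532,0.139,-0.002,0,0.368,-0.3],[0.437,-0.532,0.139,-0.002,0,0.368,-0.3],[0.437,-0.532,0.139,-0.002,0,0.368,-0.3],[0.437,-0.532,0.139,-0.002,0,0.368,-0.3],[0.437,-0.532,0.139,-0.002,0,0.368,-0.3],[0.437,-0.532,0.139,-0.002,0,0.368,-0.3],[0.437,-0.532,0.139,-0.002,0,0.368,-0.3],[0.437,-0.532,0.139,-0.002,0,0.368,-0.3],[0.437,-0.532,0.139,-0.002,0,0.368,-0.3],[0.437,-0.532,0.139,-0.002,0,0.368,-0.3],[0.437,-0.532,0.139,-0.002,0,0.368,-0.3],[0.437,-0.532,0.139,-0.002,0,0.368,-0.3],[0.437,-0.532,0.139,-0.002,0,0.368,-0.3],[0.437,-0.532,0.139,-0.002,0,0.368,-0.3]])

```text
time: 1.8
tool_pos: [0.4409, 0.07, 0.1002]
tool_rot: [0.001, 1.0, 0.0, 0.0]
contact_force: [-0.6, 0.6, 0.3]
gripper_width: 0.655
```

```bash
python3 go.py 0.441 0.0715 0.0185 -1.57
python3 - <<'E'
from h import *
im=np.hstack([cv2.resize(manip.grab_frame("scene")[100:300,180:380],None,fx=2,fy=2),cv2.resize(manip.grab_frame("top")[220:420,160:360],None,fx=2,fy=2)])
cv2.imwrite("pics/p1.png",im[:,:,::-1])
E
```

```text
t 1.8 pos [0.4409 0.07   0.1002] jaw -1.571 F [-0.6  0.6  0.3] w 55.7 j [-0.01 -0.26  2.15 -0.    1.26  1.56]
[0.0001, -0.0017, 0.0817] [0.0024, -0.0, -0.0007] j6 need ~ 1.73 mod pi
```

View pics/p1.png

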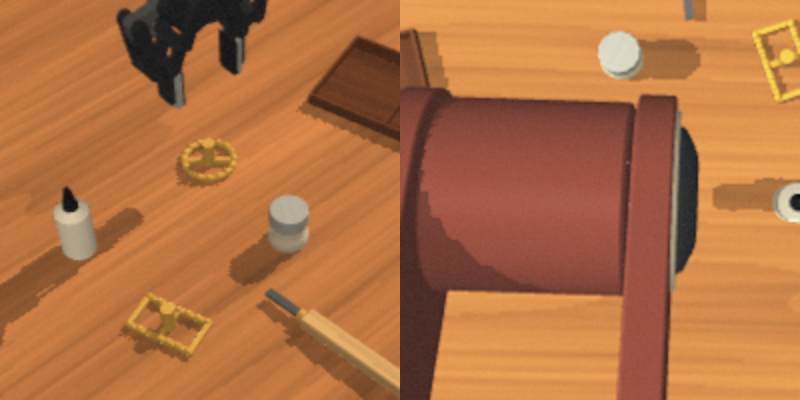

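Request:
step_arm(deltas=[[0,-0.002,0.04,0.002,0,0,-0.3],[0,-0.002,0.07,0.002,0,0,-0.3],[0,-0.002,0.082,0.002,0,0,-0.3],[0,-0.002,0.082,0.002,0,0,-0.3],[0,-0.002,0.082,0.002,0,0,1],[0,-0.002,0.082,0.002,0,0,1],[0,-0.002,0.082,0.002,0,0,1],[0,-0.002,0.082,0.002,0,0,1],[0,-0.002,0.082,0.002,0,0,1],[0,-0.002,0.082,0.002,0,0,1],[0,-0.002,0.05,0.002,0,0,1],[0,-0.002,0.01,0.002,0,0,1],[0,-0.002,0.01,0.002,0,0,1]])

```text
time: 3.2
tool_pos: [0.4455, 0.0729, 0.0966]
tool_rot: [-0.0, 1.0, 0.001, 0.006]
contact_force: [0.9, 0.6, -0.6]
gripper_width: 0.106
```

```bash
python3 - <<'E'
from h import *
o=np.array([.4955,.2617]);c,s=np.cos(.295),np.sin(.295)
for n,x,y in(('round',-.0275,0),('jar',.0395,0)): print(n,o+[c*x-s*y,s*x+c*y])
im=cv2.resize(manip.grab_frame("scene")[80:230,180:380],None,fx=3,fy=3)
cv2.imwrite("pics/p2.png",im[:,:,::-1])
E
python3 go.py 0.4692 0.2537 0.09 -1.27  0.4692 0.2537 0.024 -1.27
```

```text
round [0.46918794 0.25370465]
jar [0.53329368 0.27318422]
t 3.25 pos [0.4438 0.0729 0.0939] jaw -1.57 F [ 0.8 -0.9 -0.8] w 8.7 j [-0.   -0.25  2.15  0.    1.24  1.57]
[0.0255, -0.1808, 0.0041] [0.0012, -0.0081, -0.2998] j6 need ~ 1.77 mod pi
[0.025, -0.1808, 0.0701] [0.0012, -0.0081, -0.2998] j6 need ~ 1.77 mod pi
```

View pics/p2.png

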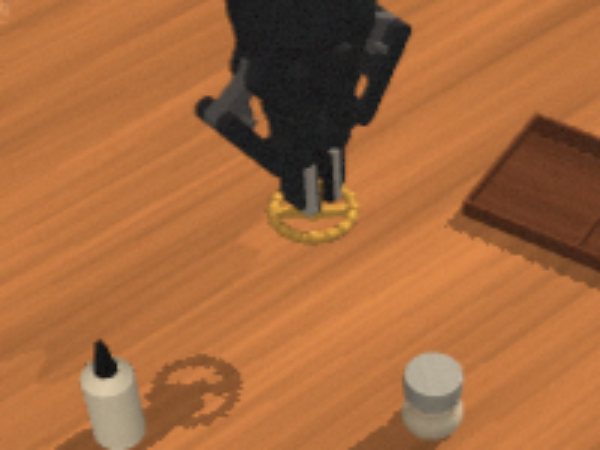

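Request:
step_arm(deltas=[[0.025,-0.181,0.004,0.001,-0.008,-0.3,1],[0.025,-0.181,0.004,0.001,-0.008,-0.3,1],[0.025,-0.181,0.004,0.001,-0.008,-0.3,1],[0.025,-0.181,0.004,0.001,-0.008,-0.3,1],[0.025,-0.181,0.004,0.001,-0.008,-0.3,1],[0.025,-0.181,0.004,0.001,-0.008,-0.3,1],[0.025,-0.181,0.004,0.001,-0.008,-0.3,1],[0.025,-0.181,0.03,0.001,-0.008,-0.3,1],[0.025,-0.181,0.05,0.001,-0.008,-0.3,1],[0.025,-0.181,0.055,0.001,-0.008,-0.3,1],[0.025,-0.181,0.055,0.001,-0.008,-0.3,1]])

```text
time: 4.35
tool_pos: [0.4652, 0.2526, 0.0343]
tool_rot: [-0.0, 0.989, 0.149, -0.005]
contact_force: [-0.4, 0.2, -0.1]
gripper_width: 0.109
```

```bash
python3 - <<'E'
from h import *
im=cv2.resize(manip.grab_frame("scene")[60:210,280:480],None,fx=3,fy=3)
cv2.imwrite("pics/p3.png",im[:,:,::-1])
E
python3 go.py  0.4692 0.2537 0.024 -1.27
```

```text
t 4.4 pos [0.4661 0.2531 0.0355] jaw -1.271 F [0.4 0.1 0.1] w 8.9 j [0.36 0.05 1.98 0.   1.12 1.63]
[0.0032, 0.0004, 0.0115] [-0.0021, 0.0076, -0.0012] j6 need ~ 1.77 mod pi
```

View pics/p3.png

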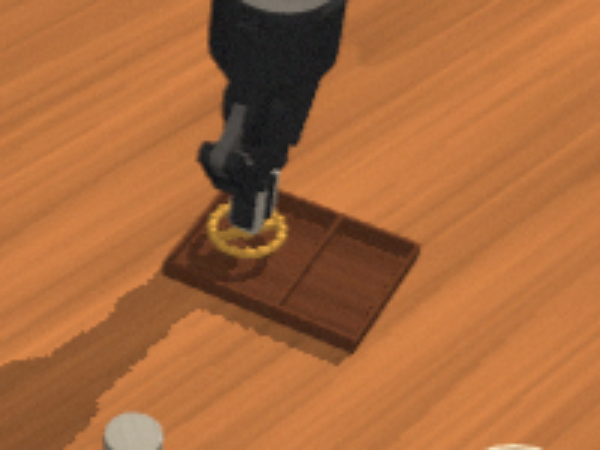

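Request:
step_arm(deltas=[[0.003,0,0.006,-0.002,0.008,0,1],[0.003,0,0.011,-0.002,0.008,0,1],[0.003,0,0.011,-0.002,0.008,0,1],[0.003,0,0.011,-0.002,0.008,0,0],[0.003,0,0.011,-0.002,0.008,0,0],[0.003,0,0.011,-0.002,0.008,0,0],[0.003,0,-0.04,-0.002,0.008,0,-0.3],[0.003,0,-0.065,-0.002,0.008,0,-0.3],[0.003,0,-0.065,-0.002,0.008,0,-0.3]])

```text
time: 5.3
tool_pos: [0.4726, 0.256, 0.1054]
tool_rot: [-0.001, 0.989, 0.15, 0.005]
contact_force: [1.1, -0.3, 0.1]
gripper_width: 0.652
```

```bash
python3 - <<'E'
from h import *
im=cv2.resize(manip.grab_frame("scene")[60:210,280:480],None,fx=3,fy=3)
cv2.imwrite("pics/p4.png",im[:,:,::-1])
E
python3 go.py  0.556 0.0637 0.1 -1.57  0.556 0.0637 0.024 -1.57
```

```text
t 5.35 pos [0.471  0.2554 0.1028] jaw -1.27 F [-0.7  0.6  0.5] w 55.5 j [ 0.36 -0.04  1.94  0.    1.23  1.63]
[0.0243, 0.2083, 0.0029] [-0.0013, -0.0056, 0.3001] j6 need ~ 1.68 mod pi
[0.0239, 0.2083, 0.0789] [-0.0013, -0.0056, 0.3001] j6 need ~ 1.68 mod pi
```

View pics/p4.png

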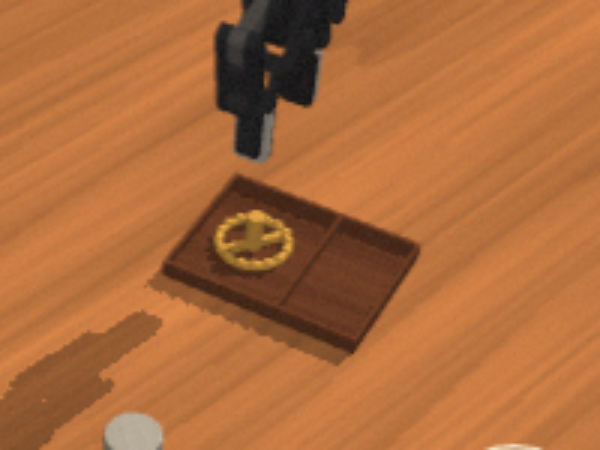

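Request:
step_arm(deltas=[[0.024,0.208,0.003,-0.001,-0.006,0.3,-0.4],[0.024,0.208,0.003,-0.001,-0.006,0.3,-0.4],[0.024,0.208,0.003,-0.001,-0.006,0.3,-0.4],[0.024,0.208,0.003,-0.001,-0.006,0.3,-0.4],[0.024,0.208,0.003,-0.001,-0.006,0.3,-0.4],[0.024,0.208,0.003,-0.001,-0.006,0.3,-0.4],[0.024,0.208,0.003,-0.001,-0.006,0.3,-0.4],[0.024,0.208,0.003,-0.001,-0.006,0.3,-0.4],[0.024,0.208,0.04,-0.001,-0.006,0.3,-0.4],[0.024,0.208,0.07,-0.001,-0.006,0.3,-0.4],[0.024,0.208,0.079,-0.001,-0.006,0.3,-0.4],[0.024,0.208,0.079,-0.001,-0.006,0.3,-0.4],[0.024,0.208,0.079,-0.001,-0.006,0.3,-0.4]])

```text
time: 6.65
tool_pos: [0.5547, 0.0638, 0.0225]
tool_rot: [0.001, 1.0, 0.001, -0.002]
contact_force: [0.2, -0.7, 0.6]
gripper_width: 0.701
```

```bash
python3 - <<'E'
from h import *
im=cv2.resize(manip.grab_frame("scene")[140:290,240:440],None,fx=3,fy=3)
cv2.imwrite("pics/p5.png",im[:,:,::-1])
E
python3 go.py  0.556 0.0637 0.024 -1.57
```

```text
t 6.7 pos [0.5553 0.0636 0.0232] jaw -1.569 F [-0.1 -0.6  0.5] w 59.4 j [-0.02  0.13  1.91 -0.    1.09  1.55]
[0.0007, -0.0001, -0.0008] [0.0016, 0.0021, 0.0007] j6 need ~ 1.68 mod pi
```

View pics/p5.png

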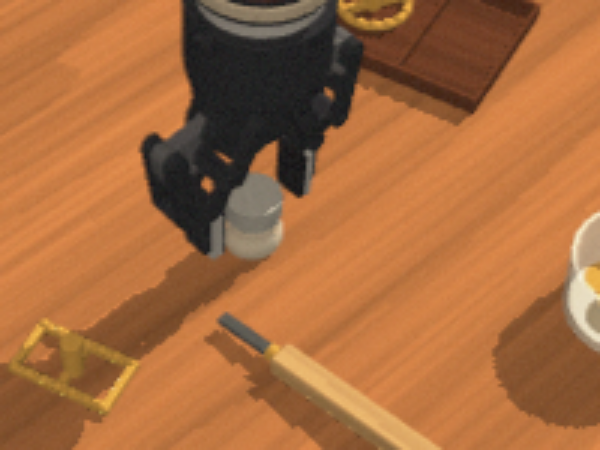

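Request:
step_arm(deltas=[[0,0,0,0.002,0.002,0,1],[0,0,0,0.002,0.002,0,1],[0,0,0,0.002,0.002,0,1],[0,0,0,0.002,0.002,0,1],[0,0,0,0.002,0.002,0,1],[0,0,-0.03,0.002,0.002,0,1],[0,0,-0.06,0.002,0.002,0,1],[0,0,-0.06,0.002,0.002,0,1],[0,0,-0.06,0.002,0.002,0,1]])

```text
time: 7.6
tool_pos: [0.5547, 0.0632, 0.0819]
tool_rot: [-0.0, 1.0, 0.0, -0.001]
contact_force: [0.2, -0.7, -1.7]
gripper_width: 0.371
```

```bash
python3 - <<'E'
from h import *
im=cv2.resize(manip.grab_frame("scene")[140:290,240:440],None,fx=3,fy=3)
cv2.imwrite("pics/p6.png",im[:,:,::-1])
E
python3 go.py  0.5333 0.2732 0.085 -1.27  0.5333 0.2732 0.0285 -1.27
```

```text
t 7.65 pos [0.5536 0.0632 0.0805] jaw -1.57 F [-1.4 -0.5 -1.6] w 31.7 j [-0.02  0.05  1.9   0.    1.2   1.55]
[-0.0202, -0.21, -0.0044] [-0.0011, 0.0043, -0.3001] j6 need ~ 1.74 mod pi
[-0.02, -0.21, 0.0521] [-0.0011, 0.0043, -0.3001] j6 need ~ 1.74 mod pi
```

View pics/p6.png

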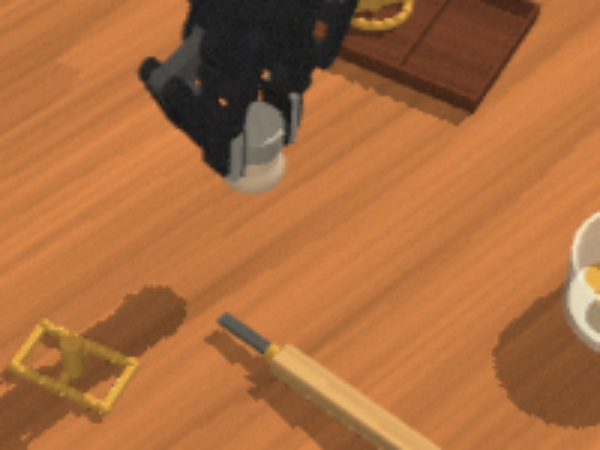

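Request:
step_arm(deltas=[[-0.02,-0.21,-0.004,0,0,-0.3,1],[-0.02,-0.21,-0.004,0,0,-0.3,1],[-0.02,-0.21,-0.004,0,0,-0.3,1],[-0.02,-0.21,-0.004,0,0,-0.3,1],[-0.02,-0.21,-0.004,0,0,-0.3,1],[-0.02,-0.21,-0.004,0,0,-0.3,1],[-0.02,-0.21,-0.004,0,0,-0.3,1],[-0.02,-0.21,-0.004,0,0,-0.3,1],[-0.02,-0.21,0.02,0,0,-0.3,1],[-0.02,-0.21,0.035,0,0,-0.3,1],[-0.02,-0.21,0.045,0,0,-0.3,1],[-0.02,-0.21,0.045,0,0,-0.3,1],[-0.02,-0.21,0.045,0,0,-0.3,1]])

```text
time: 8.95
tool_pos: [0.5341, 0.273, 0.0364]
tool_rot: [-0.0, 0.989, 0.15, -0.002]
contact_force: [-0.3, 0.3, -1.0]
gripper_width: 0.367
```

```bash
python3 - <<'E'
from h import *
im=cv2.resize(manip.grab_frame("scene")[60:210,280:480],None,fx=3,fy=3)
cv2.imwrite("pics/p7.png",im[:,:,::-1])
E
python3 go.py   0.5333 0.2732 0.0285 -1.27
```

```text
t 9.0 pos [0.5346 0.2733 0.0371] jaw -1.27 F [ 0.3 -0.7 -1.5] w 31.6 j [0.35 0.2  1.81 0.   1.13 1.62]
[-0.0012, -0.0003, 0.0086] [-0.0014, 0.0019, -0.0004] j6 need ~ 1.74 mod pi
```

View pics/p7.png

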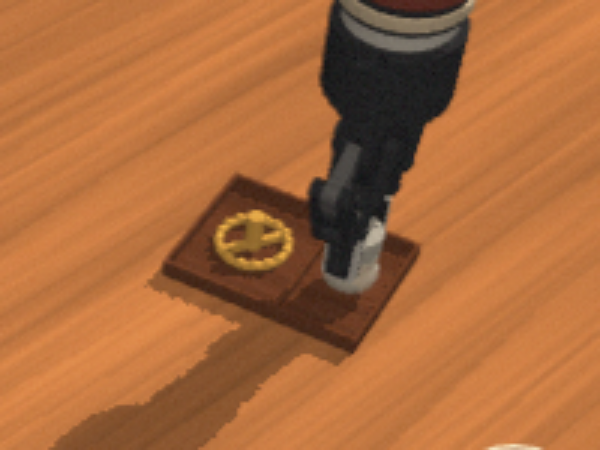

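Jar centred over the narrow compartment; lower, release, rise.

Request:
step_arm(deltas=[[-0.001,0,0.004,-0.001,0.002,0,1],[-0.001,0,0.007,-0.001,0.002,0,1],[-0.001,0,0.0085,-0.001,0.002,0,1],[-0.001,0,0.0085,-0.001,0.002,0,1],[-0.001,0,0.0085,-0.001,0.002,0,-0.4],[-0.001,0,0.0085,-0.001,0.002,0,-0.4],[-0.001,0,0.0085,-0.001,0.002,0,-0.4],[-0.001,0,-0.03,-0.001,0.002,0,-0.4],[-0.001,0,-0.075,-0.001,0.002,0,-0.4],[-0.001,0,-0.075,-0.001,0.002,0,-0.4]])

```text
time: 10.0
tool_pos: [0.5379, 0.2747, 0.1195]
tool_rot: [-0.001, 0.989, 0.15, 0.006]
contact_force: [0.8, -0.3, 1.0]
gripper_width: 0.696
```

```bash
python3 - <<'E'
from h import *
im=cv2.resize(manip.grab_frame("scene")[60:210,280:480],None,fx=3,fy=3)
cv2.imwrite("pics/p8.png",im[:,:,::-1])
E
python3 go.py   0.6888 0.0230 0.09 1.694
```

```text
t 10.05 pos [0.5363 0.2741 0.1164] jaw -1.27 F [ 0.3  0.2 -0.5] w 59.3 j [0.35 0.1  1.78 0.   1.26 1.62]
[0.0711, 0.285, 0.0267] [-0.0015, -0.008, 0.1776] j6 need ~ -1.66 mod pi
```

View pics/p8.png

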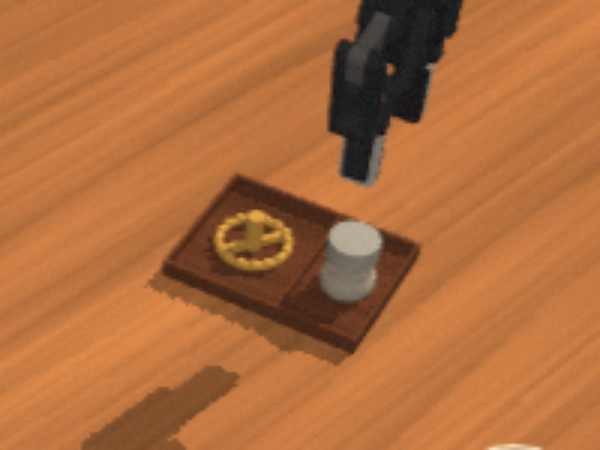

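Request:
step_arm(deltas=[[0.071,0.285,0.027,-0.001,-0.008,0.178,0.1],[0.071,0.285,0.027,-0.001,-0.008,0.178,0.1],[0.071,0.285,0.027,-0.001,-0.008,0.178,0.1],[0.071,0.285,0.027,-0.001,-0.008,0.178,0.1],[0.071,0.285,0.027,-0.001,-0.008,0.178,0.1],[0.071,0.285,0.027,-0.001,-0.008,0.178,0.1],[0.071,0.285,0.027,-0.001,-0.008,0.178,0.1],[0.071,0.285,0.027,-0.001,-0.008,0.178,0.1],[0.071,0.285,0.05,-0.001,-0.008,0.178,0.1],[0.071,0.285,0.07,-0.001,-0.008,0.178,0.1],[0.071,0.285,0.07,-0.001,-0.008,0.178,0.1],[0.071,0.285,0.07,-0.001,-0.008,0.178,0.1]])

```text
time: 11.25
tool_pos: [0.6844, 0.0231, 0.0406]
tool_rot: [0.001, 0.998, 0.062, -0.005]
contact_force: [0.9, -0.5, 0.5]
gripper_width: 0.452
```

```bash
python3 - <<'E'
from h import *
im=np.hstack([cv2.resize(manip.grab_frame("scene")[190:340,270:440],None,fx=2.3,fy=2.3),cv2.resize(manip.grab_frame("top")[110:260,230:400],None,fx=2.3,fy=2.3)])
cv2.imwrite("pics/p9.png",im[:,:,::-1])
E
python3 go.py   0.6888 0.0230 0.0115 1.694
```

```text
t 11.35 pos [0.686  0.0226 0.0427] jaw -1.447 F [ 0.2 -0.   0.2] w 38.2 j [-0.07  0.38  1.59 -0.    1.19  1.37]
[0.003, -0.0001, 0.0311] [0.0018, 0.007, 0.0007] j6 need ~ -1.66 mod pi
```

View pics/p9.png

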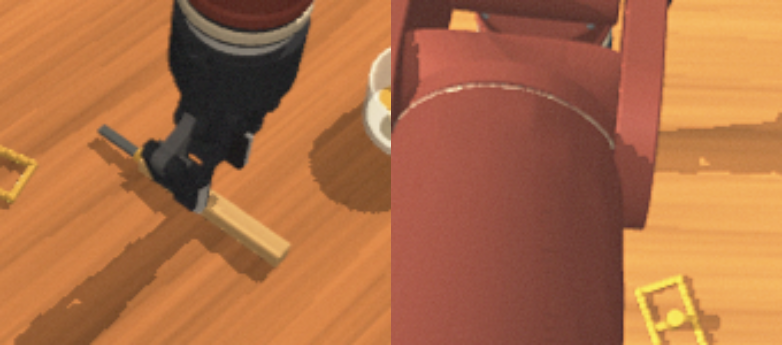

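Request:
step_arm(deltas=[[0.003,0,0.012,0.002,0.007,0,0.1],[0.003,0,0.022,0.002,0.007,0,0.1],[0.003,0,0.029,0.002,0.007,0,0.1],[0.003,0,0.031,0.002,0.007,0,0.1],[0.003,0,0.031,0.002,0.007,0,0.1],[0.003,0,0.031,0.002,0.007,0,0.1]])

```text
time: 11.95
tool_pos: [0.6883, 0.022, 0.0104]
tool_rot: [-0.0, 0.998, 0.061, -0.001]
contact_force: [-0.9, -0.6, 0.3]
gripper_width: 0.446
```

```bash
python3 - <<'E'
from h import *
im=cv2.resize(manip.grab_frame("scene")[190:340,270:440],None,fx=3.5,fy=3.5)
cv2.imwrite("pics/p10.png",im[:,:,::-1])
E
python3 go.py   0.6888 0.0230 0.0115 1.694
```

```text
t 12.0 pos [0.6885 0.022  0.0106] jaw -1.448 F [ 0.3  0.  -0.2] w 38.3 j [-0.08  0.42  1.59  0.    1.13  1.37]
[0.0004, -0.0009, -0.0009] [-0.0004, 0.0012, -0.0005] j6 need ~ -1.66 mod pi
```

View pics/p10.png

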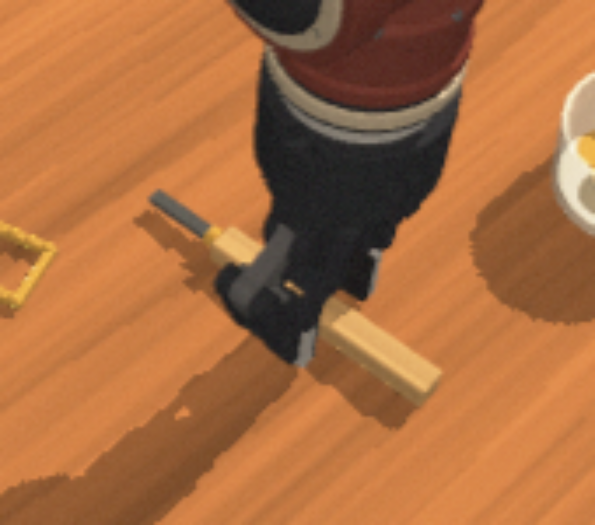

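Request:
step_arm(deltas=[[0,0,-0.001,0,0.001,0,1],[0,0,-0.001,0,0.001,0,1],[0,0,-0.001,0,0.001,0,1],[0,0,-0.001,0,0.001,0,1],[0,0,-0.001,0,0.001,0,1],[0,0,-0.03,0,0.001,0,1],[0,0,-0.07,0,0.001,0,1],[0,0,-0.09,0,0.001,0,1],[0,0,-0.09,0,0.001,0,1],[0,0,-0.09,0,0.001,0,1]])

```text
time: 13.0
tool_pos: [0.6877, 0.0221, 0.0992]
tool_rot: [-0.0, 0.998, 0.061, -0.001]
contact_force: [0.9, 0.0, -0.8]
gripper_width: 0.151
```

```bash
python3 - <<'E'
from h import *
im=cv2.resize(manip.grab_frame("scene")[150:320,270:440],None,fx=3.5,fy=3.5)
cv2.imwrite("pics/p11.png",im[:,:,::-1])
E
python3 go.py   0.583 -0.270 0.1 -0.056
```

```text
t 13.05 pos [0.6869 0.0221 0.0978] jaw -1.448 F [-0.  -0.5 -1.4] w 13.1 j [-0.08  0.31  1.56  0.    1.27  1.37]
[-0.1389, 0.2772, -0.0019] [-0.004, 0.0028, -1.392] j6 need ~ -0.38 mod pi
```

View pics/p11.png

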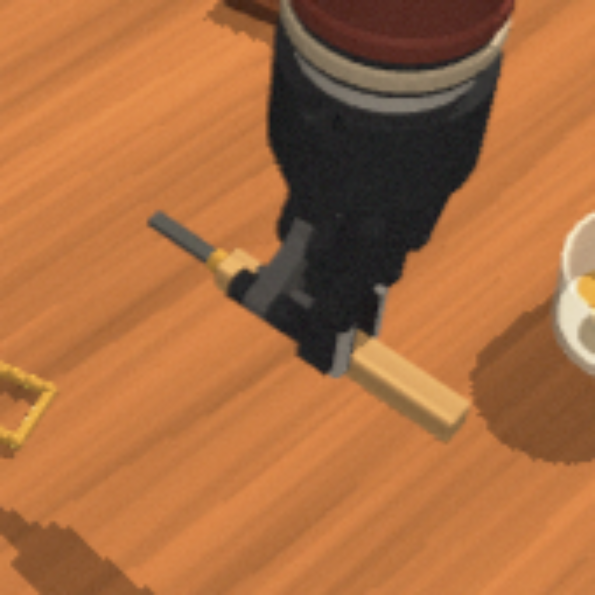

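Request:
step_arm(deltas=[[-0.139,0.277,-0.002,-0.004,0.003,-1.392,1],[-0.139,0.277,-0.002,-0.004,0.003,-1.392,1],[-0.139,0.277,-0.002,-0.004,0.003,-1.392,1],[-0.139,0.277,-0.002,-0.004,0.003,-1.392,1],[-0.139,0.277,-0.002,-0.004,0.003,-1.392,1],[-0.139,0.277,-0.002,-0.004,0.003,-1.392,1],[-0.139,0.277,-0.002,-0.004,0.003,-1.392,1],[-0.139,0.277,-0.002,-0.004,0.003,-1.392,1],[-0.139,0.277,-0.002,-0.004,0.003,-1.392,1],[-0.139,0.277,-0.002,-0.004,0.003,-1.392,1],[-0.139,0.277,-0.002,-0.004,0.003,-1.392,1],[-0.139,0.277,-0.002,-0.004,0.003,-1.392,1],[-0.139,0.277,-0.002,-0.004,0.003,-1.392,1],[-0.139,0.277,0.02,-0.004,0.003,-1.392,1],[-0.139,0.277,0.04,-0.004,0.003,-1.392,1],[-0.139,0.277,0.04,-0.004,0.003,-1.392,1],[-0.139,0.277,0.04,-0.004,0.003,-1.392,1]])

```text
time: 14.75
tool_pos: [0.584, -0.2696, 0.0599]
tool_rot: [0.001, 0.727, 0.687, 0.001]
contact_force: [0.4, -0.4, 0.2]
gripper_width: 0.149
```

```bash
python3 - <<'E'
from h import *
a=manip.grab_frame("scene");b=manip.grab_frame("top")
cv2.imwrite("pics/s12.png",a[:,:,::-1]);cv2.imwrite("pics/t12.png",b[:,:,::-1])
im=np.hstack([cv2.resize(a[220:390,80:250],None,fx=2.3,fy=2.3),cv2.resize(b[180:350,380:550],None,fx=2.3,fy=2.3)])
cv2.imwrite("pics/p12.png",im[:,:,::-1])
E
python3 go.py   0.583 -0.270 0.06 -0.056
```

```text
t 14.85 pos [ 0.5851 -0.2703  0.0616] jaw -0.056 F [-0.5 -0.5 -1.5] w 13.1 j [-0.55  0.26  1.7   0.    1.18 -0.49]
[0.0002, -0.0021, 0.0016] [0.0055, 0.001, -0.0002] j6 need ~ -0.38 mod pi
```

View pics/p12.png

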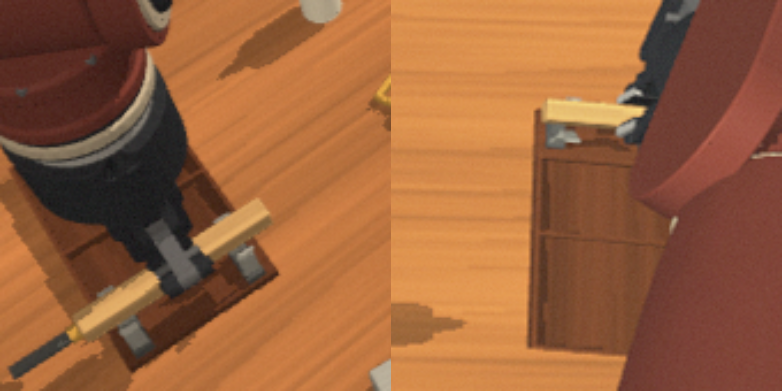

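Run:
```python
import cv2
a=cv2.imread('pics/s12.png');b=cv2.imread('pics/t12.png')
cv2.imwrite('pics/s12z.png',cv2.resize(a[295:390,80:210],None,fx=6,fy=6,interpolation=2))
cv2.imwrite('pics/t12z.png',cv2.resize(b[210:260,435:505],None,fx=10,fy=10,interpolation=2))
```

```text
(no output)
```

View pics/s12z.png

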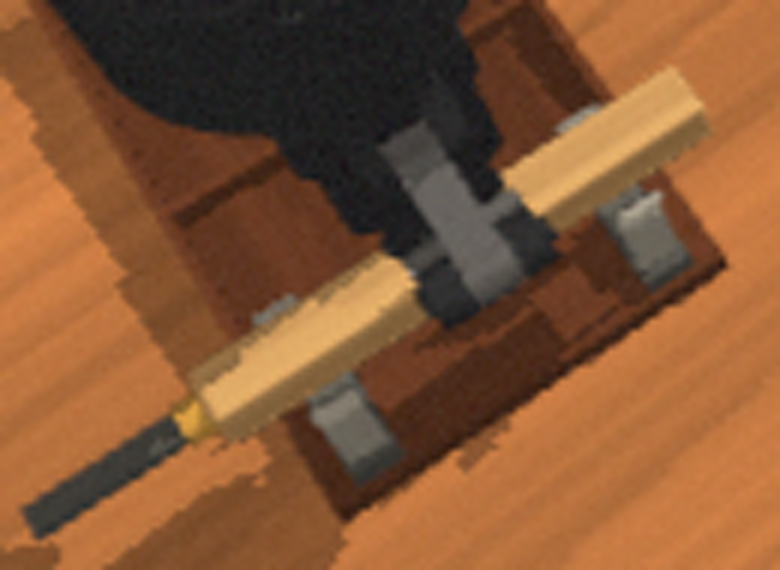

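View pics/t12z.png

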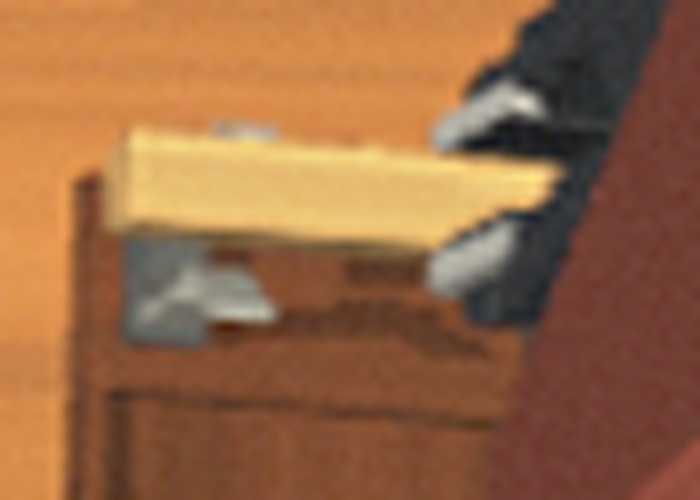

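Run:
```python
from h import *
def P(n,pts,o,s,z): return onz(n,np.array(pts,float)/s+o-0.5+0.5/s,z)[:,:2].round(4)
print('scene file +y end',P('scene',[(676,66),(708,112)],(80,295),6,.065).tolist(),' -y',P('scene',[(192,380),(220,432)],(80,295),6,.065).tolist())
print('top +y end',P('top',[(130,130),(130,228)],(435,210),10,.065).tolist(), P('top',[(560,165),(440,248)],(435,210),10,.065).tolist())
# clip leaf tips z=.033
print('top clip1',P('top',[(508,50),(532,52),(503,128),(530,128)],(330,210),4,.033).tolist())
print('top clip2',P('top',[(697,68),(722,70),(697,146),(722,146)],(330,210),4,.033).tolist())
# scene: leaf tips
print('sc clip+y',P('scene',[(417,272),(449,258),(467,345),(498,325)],(80,255),4.5,.033).tolist())
print('sc clip-y',P('scene',[(188,420),(221,401),(233,495),(270,475)],(80,255),4.5,.033).tolist())
```

```text
scene file +y end [[0.5836, -0.2104], [0.5983, -0.2116]]  -y [[0.5781, -0.3287], [0.5925, -0.33]]
top +y end [[0.595, -0.2097], [0.5796, -0.2092]] [[0.5913, -0.2763], [0.5778, -0.2571]]
top clip1 [[0.6032, -0.2344], [0.6027, -0.2441], [0.5712, -0.2313], [0.5715, -0.2422]]
top clip2 [[0.598, -0.311], [0.5975, -0.3211], [0.5661, -0.3093], [0.5663, -0.3194]]
sc clip+y [[0.5588, -0.2349], [0.5613, -0.2246], [0.5907, -0.237], [0.5914, -0.2261]]
sc clip-y [[0.5552, -0.3132], [0.5564, -0.3027], [0.5854, -0.3151], [0.5872, -0.3038]]
```

Run:
```python
from h import *
def uv(p,o,s): return np.array(p,float)/s+o-0.5+0.5/s
S=lambda p:uv(p,(80,255),4.5); T=lambda p:uv(p,(330,210),4)
for l,s,t in(('c1 back -y',(417,272),(530,128)),('c1 back +y',(449,258),(503,128)),('c1 fr -y',(467,345),(532,52)),('c1 fr +y',(498,325),(508,50)),
 ('c2 back -y',(188,420),(722,146)),('c2 back +y',(221,401),(697,146)),('c2 fr -y',(233,495),(722,70)),('c2 fr +y',(270,475),(697,68))):
    p,e=tri(S(s),T(t)); print(l,p.round(4),round(e,4))
```

```text
c1 back -y [ 0.5685 -0.2367  0.0494] 0.0001
c1 back +y [ 0.569  -0.2266  0.0463] 0.0007
c1 fr -y [ 0.5992 -0.2387  0.0487] 0.0
c1 fr +y [ 0.5998 -0.2286  0.0492] 0.001
c2 back -y [ 0.5638 -0.313   0.0474] 0.0
c2 back +y [ 0.5639 -0.3032  0.0462] 0.0009
c2 fr -y [ 0.594  -0.3146  0.0483] 0.0007
c2 fr +y [ 0.595  -0.3042  0.0477] 0.0008
```

```bash
python3 go.py   0.5812 -0.270 0.045 -0.06
```

```text
t 14.85 pos [ 0.5851 -0.2703  0.0616] jaw -0.056 F [-0.5 -0.5 -1.5] w 13.1 j [-0.55  0.26  1.7   0.    1.18 -0.49]
[0.0001, -0.004, 0.0166] [0.0056, 0.0009, 0.0038] j6 need ~ -0.37 mod pi
```

Request:
step_arm(deltas=[[0,-0.004,0,0.005,0.001,0.004,1],[0,-0.004,0,0.005,0.001,0.004,1],[0,-0.004,0,0.005,0.001,0.004,1],[0,-0.004,0.006,0.005,0.001,0.004,1],[0,-0.004,0.012,0.005,0.001,0.004,1],[0,-0.004,0.016,0.005,0.001,0.004,1],[0,-0.004,0.016,0.005,0.001,0.004,1],[0,-0.004,0.016,0.005,0.001,0.004,1]])

```text
time: 15.65
tool_pos: [0.5827, -0.2703, 0.0484]
tool_rot: [0.001, 0.728, 0.686, 0.001]
contact_force: [-3.0, 3.4, 16.2]
gripper_width: 0.155
```

```bash
python3 go.py   0.5812 -0.270 0.027 -0.06;python3 - <<'E'
from h import *
a=manip.grab_frame("scene")
cv2.imwrite("pics/p13.png",cv2.resize(a[285:395,75:205],None,fx=6,fy=5.4)[:,:,::-1])
E
```

```text
t 15.65 pos [ 0.5827 -0.2703  0.0484] jaw -0.06 F [-3.   3.4 16.2] w 13.1 j [-0.55  0.27  1.7   0.    1.16 -0.49]
[0.0003, -0.0016, 0.0214] [0.003, 0.0001, 0.0001] j6 need ~ -0.37 mod pi
```

View pics/p13.png

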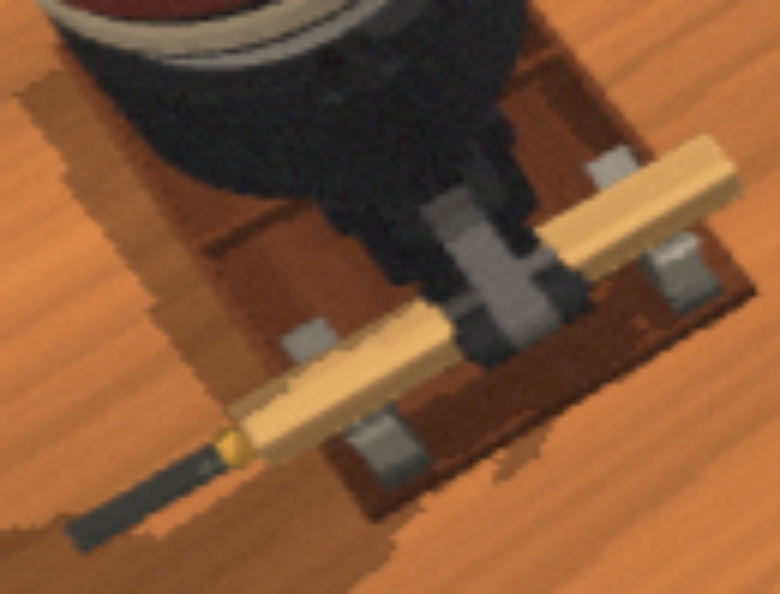

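Request:
step_arm(deltas=[[0,-0.001,0.003,0,0,0,1],[0,-0.001,0.006,0,0,0,1],[0,-0.001,0.009,0,0,0,1],[0,-0.001,0.009,0,0,0,1]])

```text
time: 16.1
tool_pos: [0.5812, -0.2707, 0.0369]
tool_rot: [0.002, 0.728, 0.686, 0.001]
contact_force: [0.8, -1.5, 4.9]
gripper_width: 0.154
```

```bash
python3 go.py   0.5812 -0.270 0.027 -0.06
```

```text
t 16.1 pos [ 0.5812 -0.2707  0.0369] jaw -0.06 F [ 0.8 -1.5  4.9] w 13.1 j [-0.55  0.28  1.71  0.    1.14 -0.49]
[0.0007, -0.0001, 0.0099] [0.0032, 0.0012, 0.0] j6 need ~ -0.37 mod pi
```

Request:
step_arm(deltas=[[0,0,0.004,0.003,0.001,0,1],[0,0,0.008,0.003,0.001,0,1],[0,0,0.011,0.003,0.001,0,1],[0,0,0.011,0.003,0.001,0,1],[0,0,0.011,0.003,0.001,0,1]])

```text
time: 16.6
tool_pos: [0.5809, -0.2702, 0.0281]
tool_rot: [-0.001, 0.728, 0.686, -0.0]
contact_force: [-4.2, 3.3, 18.8]
gripper_width: 0.153
```

```bash
python3 go.py   0.5812 -0.270 0.027 -0.06;python3 - <<'E'
from h import *
a=manip.grab_frame("scene")
cv2.imwrite("pics/p14.png",cv2.resize(a[285:395,75:205],None,fx=6,fy=5.4)[:,:,::-1])
E
```

```text
t 16.6 pos [ 0.5809 -0.2702  0.0281] jaw -0.06 F [-4.2  3.3 18.8] w 13.0 j [-0.55  0.3   1.71  0.    1.13 -0.49]
[0.0003, 0.0002, 0.0011] [-0.002, -0.0012, 0.0002] j6 need ~ -0.37 mod pi
```

View pics/p14.png

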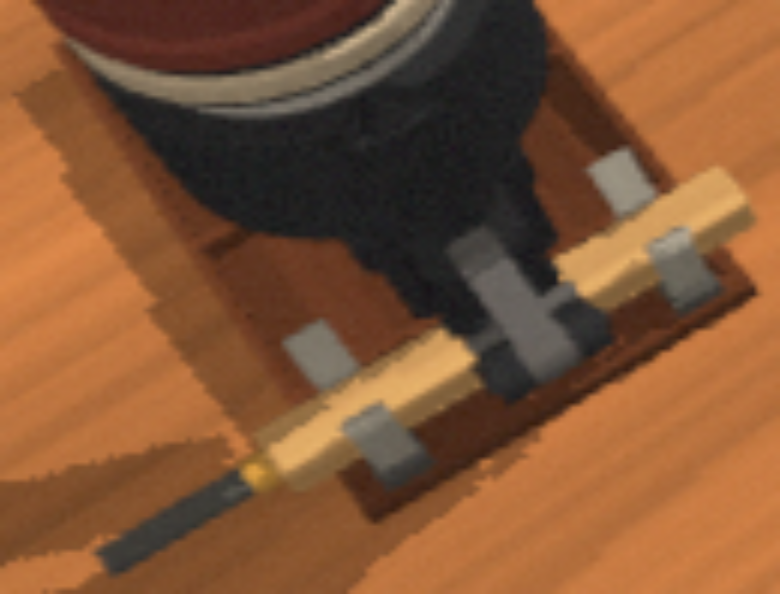

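Request:
step_arm(deltas=[[0,0,0.002,0,0,0,1],[0,0,0.003,0,0,0,1],[0,0,0.003,0,0,0,1],[0,0,0,0,0,0,0.3],[0,0,0,0,0,0,0.3],[0,0,0,0,0,0,0.3],[0,0,-0.02,0,0,0,0.3],[0,0,-0.06,0,0,0,0.1],[0,0,-0.09,0,0,0,0.1],[0,0,-0.09,0,0,0,0.1]])

```text
time: 17.65
tool_pos: [0.5821, -0.2713, 0.1189]
tool_rot: [0.002, 0.728, 0.686, 0.0]
contact_force: [-0.0, -0.8, 0.4]
gripper_width: 0.445
```

```bash
python3 go.py   0.5582 -0.0685 0.095 -0.06 0.5582 -0.0685 0.0185 -0.06;python3 - <<'E'
from h import *
a=manip.grab_frame("scene")
cv2.imwrite("pics/p15.png",cv2.resize(a[275:385,75:205],None,fx=6,fy=5.4)[:,:,::-1])
E
```

```text
t 17.65 pos [ 0.5821 -0.2713  0.1189] jaw -0.06 F [-0.  -0.8  0.4] w 37.8 j [-0.55  0.19  1.67 -0.    1.28 -0.49]
[0.2011, -0.0361, 0.0234] [0.0026, 0.0017, -0.0] j6 need ~ -0.06 mod pi
[0.2012, -0.0363, 0.0999] [0.0026, 0.0017, -0.0] j6 need ~ -0.06 mod pi
```

View pics/p15.png

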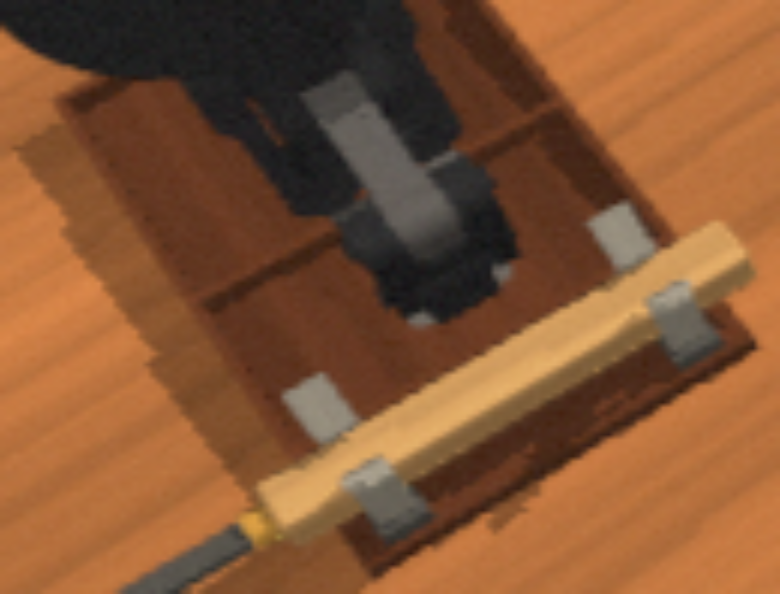

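Request:
step_arm(deltas=[[0.201,-0.036,0.023,0.002,0.002,0,0],[0.201,-0.036,0.023,0.002,0.002,0,0],[0.201,-0.036,0.023,0.002,0.002,0,0],[0.201,-0.036,0.023,0.002,0.002,0,0],[0.201,-0.036,0.023,0.002,0.002,0,0],[0.201,-0.036,0.023,0.002,0.002,0,0],[0.201,-0.036,0.023,0.002,0.002,0,0],[0.201,-0.036,0.023,0.002,0.002,0,0],[0.201,-0.036,0.05,0.002,0.002,0,0],[0.201,-0.036,0.08,0.002,0.002,0,0],[0.201,-0.036,0.1,0.002,0.002,0,0],[0.201,-0.036,0.1,0.002,0.002,0,0],[0.201,-0.036,0.1,0.002,0.002,0,0]])

```text
time: 19.0
tool_pos: [0.5556, -0.0681, 0.0147]
tool_rot: [-0.004, 0.729, 0.685, -0.001]
contact_force: [-0.3, 0.4, 0.5]
gripper_width: 0.498
```

```bash
python3 go.py   0.5582 -0.0685 0.0185 -0.06;python3 - <<'E'
from h import *
a=manip.grab_frame("scene")
cv2.imwrite("pics/p16.png",cv2.resize(a[195:305,205:335],None,fx=6,fy=5.4)[:,:,::-1])
a=manip.grab_frame("top")
cv2.imwrite("pics/p16t.png",a[:,:,::-1])
E
```

```text
t 19.0 pos [ 0.5556 -0.0681  0.0147] jaw -0.062 F [-0.3  0.4  0.5] w 42.4 j [-0.26  0.15  1.91  0.    1.08 -0.2 ]
[-0.0002, 0.0025, -0.0038] [-0.0064, -0.004, -0.0019] j6 need ~ -0.06 mod pi
```

View pics/p16.png

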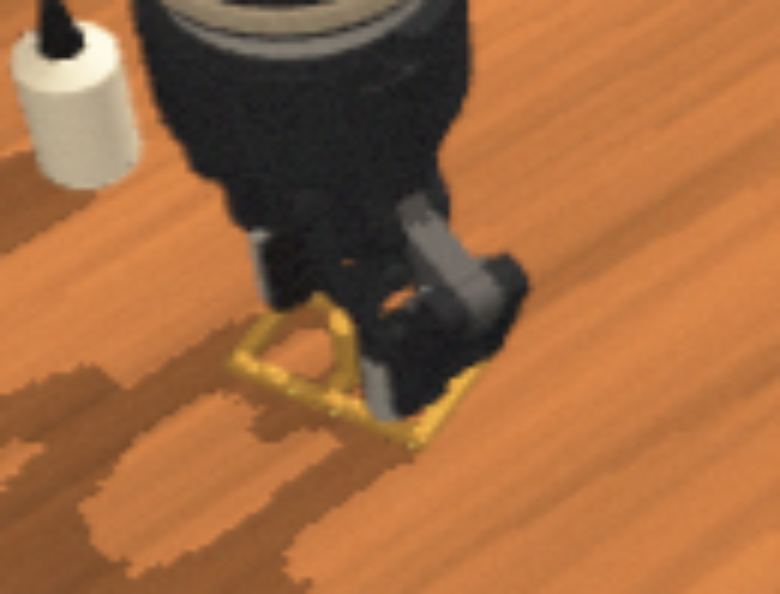

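View pics/p16t.png

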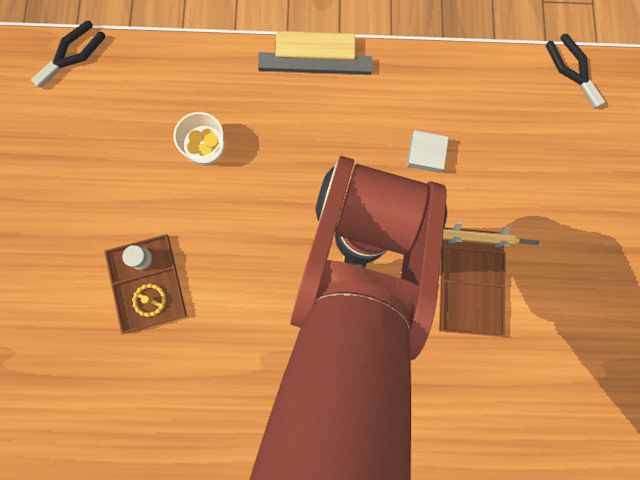

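Request:
step_arm(deltas=[[0,0.002,-0.004,0,0,0,0],[0,0.002,-0.004,0,0,0,0],[0,0.002,-0.004,0,0,0,1],[0,0.002,-0.004,0,0,0,1],[0,0.002,-0.004,0,0,0,1],[0,0.002,-0.004,0,0,0,1],[0,0.002,-0.004,0,0,0,1],[0,0.002,-0.04,0,0,0,1],[0,0.002,-0.08,0,0,0,1],[0,0.002,-0.08,0,0,0,1],[0,0.002,-0.08,0,0,0,1]])

```text
time: 20.2
tool_pos: [0.5586, -0.0674, 0.0958]
tool_rot: [-0.003, 0.728, 0.686, -0.0]
contact_force: [-0.2, 0.8, -1.1]
gripper_width: 0.107
```

```bash
python3 go.py   0.4686 -0.2634 0.09 1.11;python3 - <<'E'
from h import *
a=manip.grab_frame("scene")
cv2.imwrite("pics/p17.png",cv2.resize(a[175:305,205:335],None,fx=4.5,fy=4.5)[:,:,::-1])
E
```

```text
t 20.2 pos [ 0.5586 -0.0674  0.0958] jaw -0.06 F [-0.2  0.8 -1.1] w 9.1 j [-0.25  0.04  1.88  0.    1.23 -0.19]
[-0.2011, -0.0781, 0.0054] [-0.0013, -0.0055, -1.17] j6 need ~ -1.62 mod pi
```

View pics/p17.png

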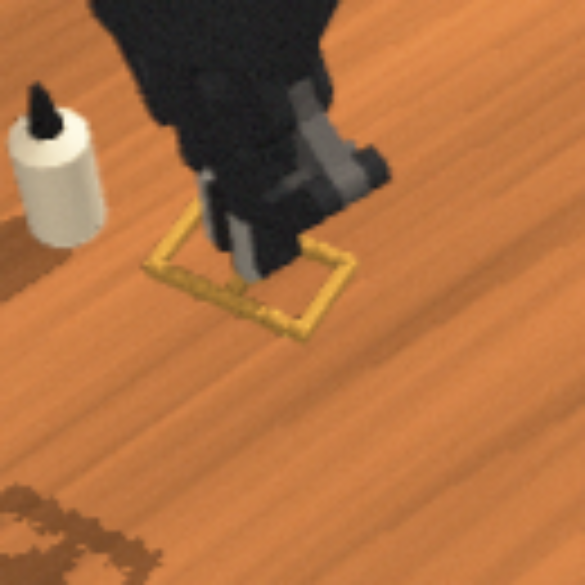

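Request:
step_arm(deltas=[[-0.201,-0.078,0.005,0,-0.005,-1.17,1],[-0.201,-0.078,0.005,0,-0.005,-1.17,1],[-0.201,-0.078,0.005,0,-0.005,-1.17,1],[-0.201,-0.078,0.005,0,-0.005,-1.17,1],[-0.201,-0.078,0.005,0,-0.005,-1.17,1],[-0.201,-0.078,0.005,0,-0.005,-1.17,1],[-0.201,-0.078,0.005,0,-0.005,-1.17,1],[-0.201,-0.078,0.005,0,-0.005,-1.17,1],[-0.201,-0.078,0.005,0,-0.005,-1.17,1],[-0.201,-0.078,0.005,0,-0.005,-1.17,1],[-0.201,-0.078,0.005,0,-0.005,-1.17,1],[-0.201,-0.078,0.03,0,-0.005,-1.17,1],[-0.201,-0.078,0.055,0,-0.005,-1.17,1],[-0.201,-0.078,0.055,0,-0.005,-1.17,1],[-0.201,-0.078,0.055,0,-0.005,-1.17,1]])

```text
time: 21.75
tool_pos: [0.4673, -0.2626, 0.0392]
tool_rot: [-0.002, 0.229, 0.974, 0.0]
contact_force: [0.1, 0.3, 0.6]
gripper_width: 0.106
```

```bash
python3 go.py   0.4686 -0.2634 0.0242 1.11;python3 - <<'E'
from h import *
a=manip.grab_frame("scene")
cv2.imwrite("pics/p18.png",cv2.resize(a[245:385,70:210],None,fx=4.2,fy=4.2)[:,:,::-1])
E
```

```text
t 21.75 pos [ 0.4673 -0.2626  0.0392] jaw 1.109 F [0.1 0.3 0.6] w 9.1 j [-0.65  0.06  1.96 -0.    1.12 -1.76]
[-0.0016, -0.0002, 0.015] [-0.001, -0.0048, -0.0006] j6 need ~ -1.62 mod pi
```

View pics/p18.png

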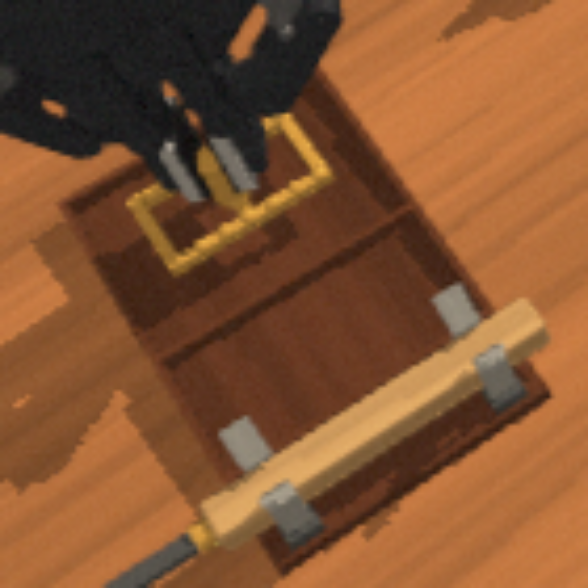

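Aligned with the compartment; lower, release, rise.

Request:
step_arm(deltas=[[-0.001,0,0.006,-0.001,-0.005,0,1],[-0.001,0,0.011,-0.001,-0.005,0,1],[-0.001,0,0.015,-0.001,-0.005,0,1],[-0.001,0,0.015,-0.001,-0.005,0,1],[-0.001,0,0.015,-0.001,-0.005,0,0.1],[-0.001,0,0.015,-0.001,-0.005,0,0.1],[-0.001,0,0.015,-0.001,-0.005,0,0.1],[-0.001,0,-0.03,-0.001,-0.005,0,-0.2],[-0.001,0,-0.075,-0.001,-0.005,0,-0.2],[-0.001,0,-0.085,-0.001,-0.005,0,-0.2],[-0.001,0,-0.085,-0.001,-0.005,0,-0.2]])

```text
time: 22.9
tool_pos: [0.4704, -0.2646, 0.1275]
tool_rot: [0.003, 0.228, 0.974, -0.002]
contact_force: [-0.2, -0.4, -0.3]
gripper_width: 0.597
```

```bash
python3 go.py   0.4432 -0.074 0.125 1.51;python3 - <<'E'
from h import *
a=manip.grab_frame("scene")
cv2.imwrite("pics/p19.png",cv2.resize(a[245:385,70:210],None,fx=4.2,fy=4.2)[:,:,::-1])
# bottle body bounds, shoulder: white mask centre in scene0/top0
for n in('scene','top'):
    im=cv2.imread(f'pics/{n}0.png').astype(int)
    sub=im[185:235,200:235] if n=='scene' else im[305:335,340:375]
    o=(200,185) if n=='scene' else (340,305)
    m=((sub.min(2)>120)&(sub.max(2)-sub.min(2)<70)).astype(np.uint8); x,y,w,h=cv2.boundingRect(m); print(n,x+o[0],y+o[1],w,h)
print(proj('top',[[.4432,-.074,.05],[.4432,-.074,.075]]),proj('scene',[[.4432,-.074,0.0],[.4432,-.074,.05],[.4432,-.074,.075]]))
E
```

```text
t 22.9 pos [ 0.4704 -0.2646  0.1275] jaw 1.11 F [-0.2 -0.4 -0.3] w 50.7 j [-0.65 -0.06  1.92 -0.    1.28 -1.76]
[0.1091, 0.1586, 0.0015] [-0.0029, 0.007, -0.4] j6 need ~ -1.68 mod pi
scene 207 199 21 31
top 346 311 23 20
[[358.0323734  320.49280247]
 [360.02131832 320.42966923]] [[220.45482798 222.70396849]
 [216.00056581 203.89391078]
 [213.60031045 193.75778943]]
```

View pics/p19.png

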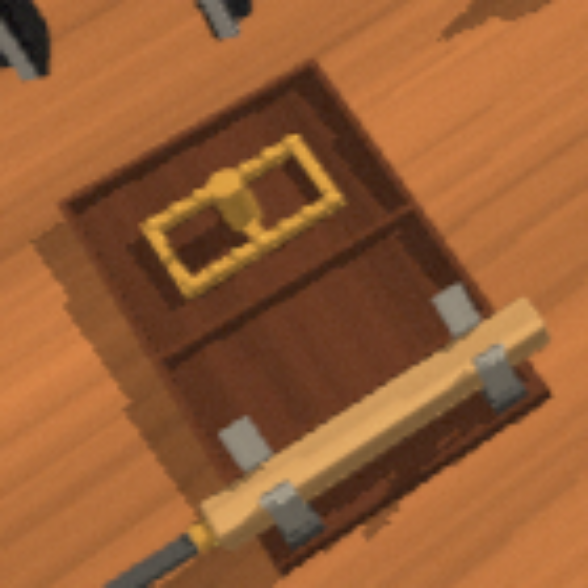

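Request:
step_arm(deltas=[[0.109,0.159,0,-0.003,0.007,-0.4,-0.4],[0.109,0.159,0,-0.003,0.007,-0.4,-0.4],[0.109,0.159,0,-0.003,0.007,-0.4,-0.4],[0.109,0.159,0,-0.003,0.007,-0.4,-0.4],[0.109,0.159,0,-0.003,0.007,-0.4,-0.4],[0.109,0.159,0,-0.003,0.007,-0.4,-0.4],[0.109,0.159,0,-0.003,0.007,-0.4,-0.4],[0.109,0.159,0,-0.003,0.007,-0.4,-0.4],[0.109,0.159,0,-0.003,0.007,-0.4,-0.4]])

```text
time: 23.85
tool_pos: [0.4419, -0.0735, 0.124]
tool_rot: [-0.003, 0.031, 1.0, 0.002]
contact_force: [-0.1, 0.3, 0.0]
gripper_width: 0.703
```

```bash
python3 go.py   0.4432 -0.074 0.034 1.51;python3 - <<'E'
from h import *
a=manip.grab_frame("scene")
cv2.imwrite("pics/p20.png",cv2.resize(a[110:250,150:290],None,fx=4.2,fy=4.2)[:,:,::-1])
E
```

```text
t 23.85 pos [ 0.4419 -0.0735  0.124 ] jaw 1.508 F [-0.1  0.3  0. ] w 59.8 j [-0.33 -0.29  2.12  0.    1.31 -1.84]
[-0.0018, -0.0007, 0.09] [0.0035, -0.0055, -0.0018] j6 need ~ -1.68 mod pi
```

View pics/p20.png

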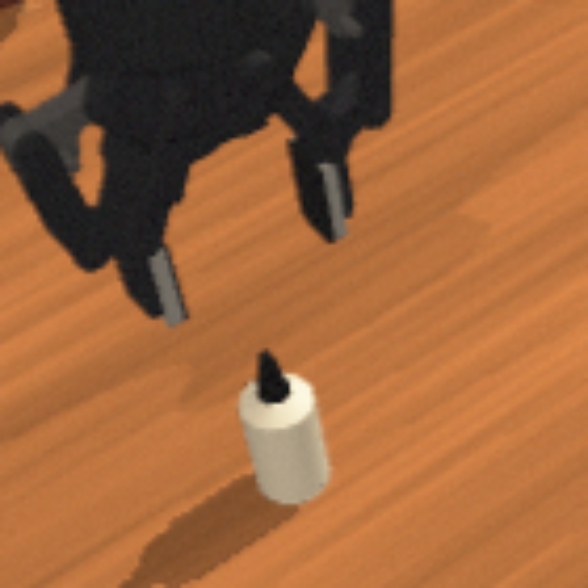

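Request:
step_arm(deltas=[[-0.002,0,0.03,0.003,-0.005,0,-0.4],[-0.002,0,0.06,0.003,-0.005,0,-0.4],[-0.002,0,0.085,0.003,-0.005,0,-0.4],[-0.002,0,0.09,0.003,-0.005,0,-0.4],[-0.002,0,0.09,0.003,-0.005,0,-0.4],[-0.002,0,0.09,0.003,-0.005,0,1],[-0.002,0,0.09,0.003,-0.005,0,1],[-0.002,0,0.09,0.003,-0.005,0,1],[-0.002,0,0.09,0.003,-0.005,0,1],[-0.002,0,0.09,0.003,-0.005,0,1],[-0.002,0,0.09,0.003,-0.005,0,1]])

```text
time: 25.0
tool_pos: [0.445, -0.0729, 0.0362]
tool_rot: [0.002, 0.03, 1.0, -0.0]
contact_force: [-1.6, 0.1, 6.1]
gripper_width: 0.327
```

```bash
python3 go.py   0.4432 -0.074 0.034 1.51;python3 - <<'E'
from h import *
a=manip.grab_frame("scene")
cv2.imwrite("pics/p21.png",cv2.resize(a[130:250,150:290],None,fx=4.2,fy=4.2)[:,:,::-1])
E
```

```text
t 25.0 pos [ 0.445  -0.0729  0.0362] jaw 1.51 F [-1.6  0.1  6.1] w 27.8 j [-0.33 -0.15  2.17  0.    1.12 -1.84]
[0.0018, -0.0012, 0.0022] [-0.0007, 0.0034, 0.0002] j6 need ~ -1.68 mod pi
```

View pics/p21.png

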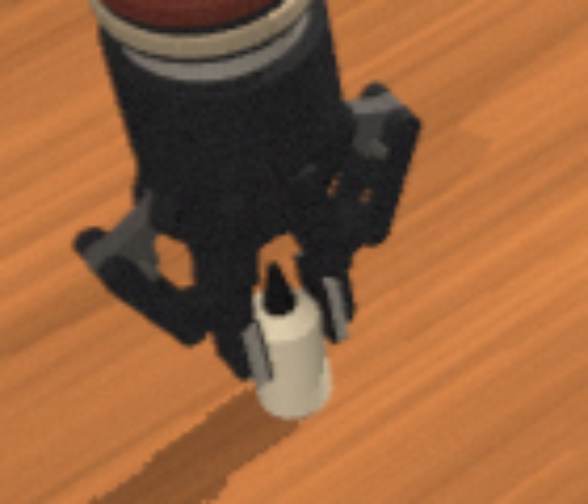

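Request:
step_arm(deltas=[[0,0,-0.03,0,0.003,0,1],[0,0,-0.07,0,0.003,0,1],[0,0,-0.085,0,0.003,0,1],[0,0,-0.085,0,0.003,0,1],[0,0,-0.085,0,0.003,0,1]])

```text
time: 25.55
tool_pos: [0.4432, -0.0722, 0.1188]
tool_rot: [-0.002, 0.03, 1.0, 0.0]
contact_force: [-0.2, -0.2, -1.3]
gripper_width: 0.327
```

```bash
python3 go.py   0.5335 -0.2673 0.12 1.51
```

```text
t 25.55 pos [ 0.4432 -0.0722  0.1188] jaw 1.51 F [-0.2 -0.2 -1.3] w 27.8 j [-0.33 -0.28  2.12 -0.    1.3  -1.84]
[-0.102, -0.1893, -0.0016] [0.0005, -0.0031, 0.0001] j6 need ~ -1.97 mod pi
```

Request:
step_arm(deltas=[[-0.102,-0.189,-0.002,0,-0.003,0,1],[-0.102,-0.189,-0.002,0,-0.003,0,1],[-0.102,-0.189,-0.002,0,-0.003,0,1],[-0.102,-0.189,-0.002,0,-0.003,0,1],[-0.102,-0.189,-0.002,0,-0.003,0,1],[-0.102,-0.189,-0.002,0,-0.003,0,1],[-0.102,-0.189,-0.002,0,-0.003,0,1],[-0.102,-0.189,-0.002,0,-0.003,0,1],[-0.102,-0.189,0.03,0,-0.003,0,1],[-0.102,-0.189,0.055,0,-0.003,0,1],[-0.102,-0.189,0.055,0,-0.003,0,1],[-0.102,-0.189,0.055,0,-0.003,0,1]])

```text
time: 26.75
tool_pos: [0.5332, -0.2659, 0.0638]
tool_rot: [-0.0, 0.03, 1.0, 0.001]
contact_force: [-0.7, -0.7, -0.5]
gripper_width: 0.325
```

```bash
python3 go.py   0.5335 -0.2673 0.041 1.51;python3 - <<'E'
from h import *
a=manip.grab_frame("scene")
cv2.imwrite("pics/p22.png",cv2.resize(a[245:385,70:210],None,fx=4.2,fy=4.2)[:,:,::-1])
E
```

```text
t 26.75 pos [ 0.5332 -0.2659  0.0638] jaw 1.511 F [-0.7 -0.7 -0.5] w 27.6 j [-0.59  0.16  1.81  0.    1.18 -2.1 ]
[-0.0004, -0.0014, 0.0228] [0.001, -0.0009, 0.0012] j6 need ~ -1.97 mod pi
```

View pics/p22.png

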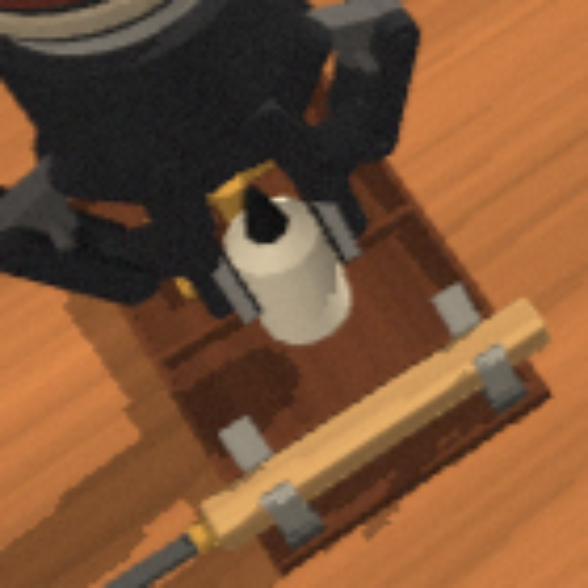

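Request:
step_arm(deltas=[[0,-0.001,0.01,0.001,0,0,1],[0,-0.001,0.018,0.001,0,0,1],[0,-0.001,0.022,0.001,0,0,1],[0,-0.001,0.022,0.001,0,0,1],[0,-0.001,0.022,0.001,0,0,1]])

```text
time: 27.3
tool_pos: [0.5335, -0.2682, 0.0417]
tool_rot: [-0.0, 0.03, 1.0, -0.0]
contact_force: [-1.1, 0.9, -0.2]
gripper_width: 0.329
```

```bash
python3 go.py   0.5335 -0.2673 0.041 1.51;python3 - <<'E'
from h import *
a=manip.grab_frame("scene")
cv2.imwrite("pics/p23.png",cv2.resize(a[245:385,70:210],None,fx=4.2,fy=4.2)[:,:,::-1])
E
```

```text
t 27.3 pos [ 0.5335 -0.2682  0.0417] jaw 1.51 F [-1.1  0.9 -0.2] w 28.0 j [-0.59  0.19  1.82 -0.    1.14 -2.1 ]
[0.0001, 0.0009, 0.0007] [-0.0005, -0.0001, -0.0] j6 need ~ -1.97 mod pi
```

View pics/p23.png

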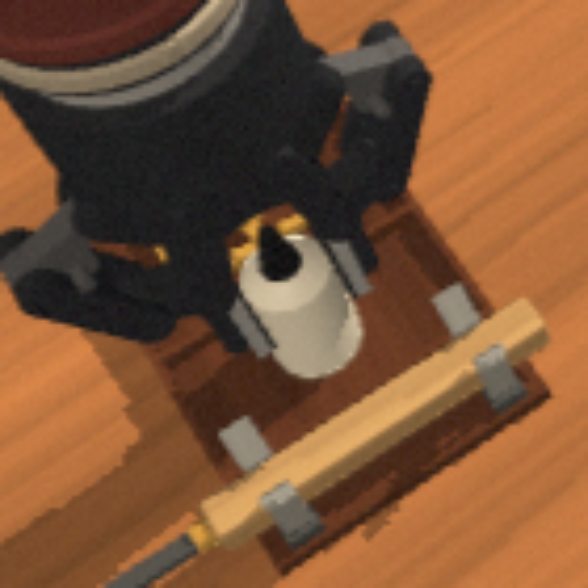

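Nearly down; a last 1 mm, release, and rise straight.

Request:
step_arm(deltas=[[0,0,0.001,0,0,0,1],[0,0,0.001,0,0,0,1],[0,0,0.001,0,0,0,1],[0,0,0.001,0,0,0,-0.3],[0,0,0.001,0,0,0,-0.3],[0,0,0.001,0,0,0,-0.3],[0,0,0.001,0,0,0,-0.3],[0,0,-0.02,0,0,0,-0.3],[0,0,-0.06,0,0,0,-0.3],[0,0,-0.11,0,0,0,-0.3],[0,0,-0.13,0,0,0,-0.3],[0,0,-0.13,0,0,0,-0.3]])

```text
time: 28.55
tool_pos: [0.5359, -0.2696, 0.1772]
tool_rot: [0.004, 0.03, 1.0, -0.003]
contact_force: [1.2, -0.9, 0.1]
gripper_width: 0.654
```

```bash
python3 go.py   0.48 -0.02 0.2 1.51
```

```text
t 28.55 pos [ 0.5359 -0.2696  0.1772] jaw 1.51 F [ 1.2 -0.9  0.1] w 55.6 j [-0.59  0.03  1.74 -0.    1.36 -2.1 ]
[0.0708, 0.2456, -0.0246] [-0.0052, 0.008, 0.0] j6 need ~ -1.55 mod pi
```

Request:
step_arm(deltas=[[0.071,0.245,-0.025,0,0,0,-0.3],[0.071,0.245,-0.025,0,0,0,-0.3],[0.071,0.245,-0.025,0,0,0,-0.3],[0.071,0.245,-0.025,0,0,0,-0.3],[0.071,0.245,-0.025,0,0,0,-0.3],[0.071,0.245,-0.025,0,0,0,-0.3],[0.071,0.245,-0.025,0,0,0,-0.3],[0.071,0.245,-0.025,0,0,0,-0.3]])

```text
time: 29.35
tool_pos: [0.4773, -0.0198, 0.1955]
tool_rot: [-0.001, 0.031, 1.0, -0.0]
contact_force: [0.2, -0.7, 0.4]
gripper_width: 0.65
```

Run:
```python
from h import *
a=manip.grab_frame("scene");b=manip.grab_frame("top")
cv2.imwrite("pics/s24.png",a[:,:,::-1]);cv2.imwrite("pics/t24.png",b[:,:,::-1])
im=np.hstack([cv2.resize(a[245:385,70:210],None,fx=2.8,fy=2.8),cv2.resize(b[210:350,420:560],None,fx=2.8,fy=2.8)])
cv2.imwrite("pics/p24.png",im[:,:,::-1])
```

```text
(no output)
```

View pics/p24.png

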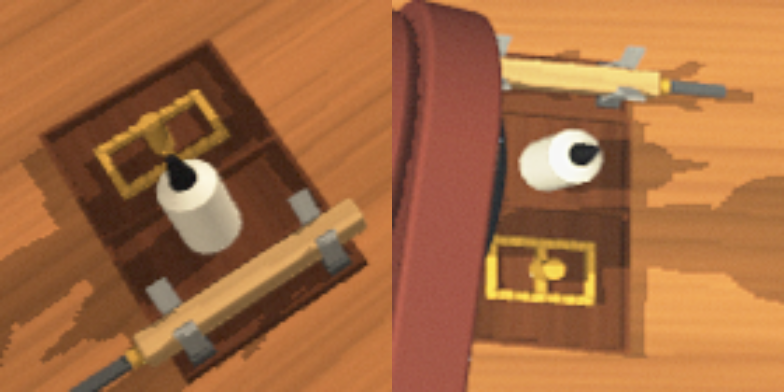

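View pics/t24.png

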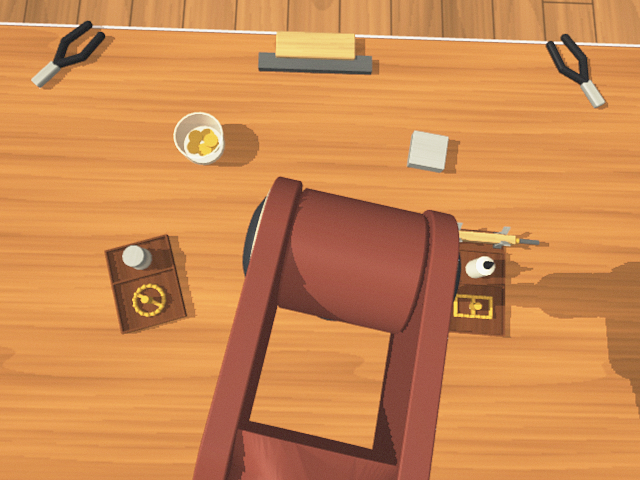

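Request:
step_arm(deltas=[[0,0.12,0,0,0,0,-0.3],[0,0.12,0,0,0,0,-0.3],[0,0.12,0,0,0,0,-0.3],[0,0.12,0,0,0,0,-0.3],[0,0.12,0,0,0,0,-0.3],[0,0.12,0,0,0,0,-0.3]])

```text
time: 30.05
tool_pos: [0.4851, 0.0991, 0.1964]
tool_rot: [-0.0, 0.031, 1.0, -0.001]
contact_force: [-0.9, 0.4, 0.3]
gripper_width: 0.653
```

Run:
```python
from h import *
a=manip.grab_frame("scene");b=manip.grab_frame("top")
cv2.imwrite("pics/s25.png",cv2.resize(a[270:385,80:210],None,fx=6,fy=5.2,interpolation=2)[:,:,::-1]);cv2.imwrite("pics/t25.png",cv2.resize(b[220:340,430:550],None,fx=5,fy=5,interpolation=2)[:,:,::-1])
```

```text
(no output)
```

View pics/s25.png

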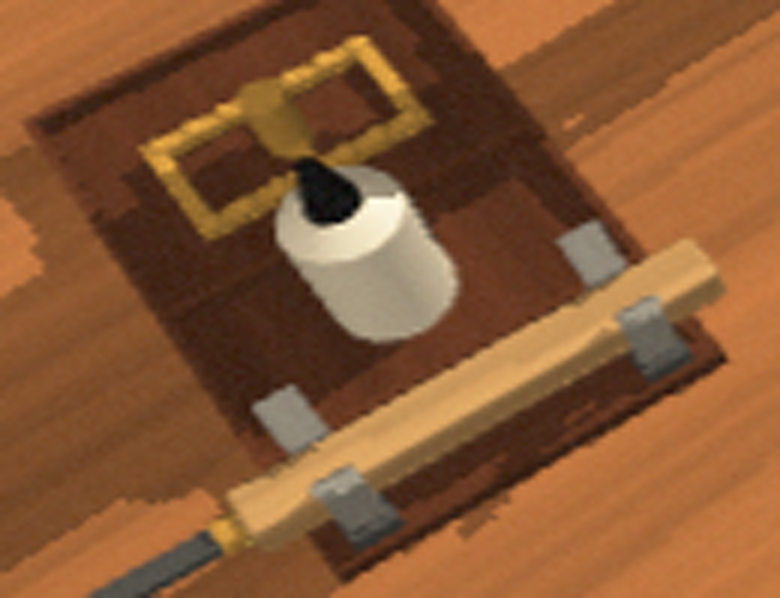

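View pics/t25.png

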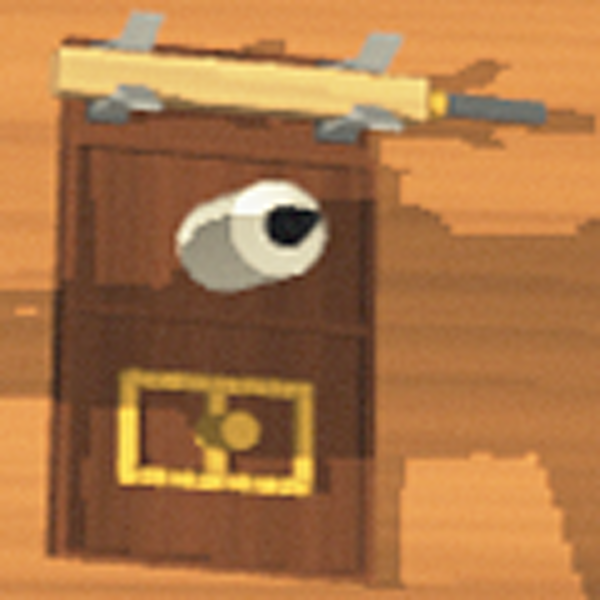

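Run:
```python
from h import *
S=lambda p:np.array([80+(p[0]+.5)/6-.5,270+(p[1]+.5)/(598/115)-.5]); T=lambda p:np.array([430+(p[0]+.5)/5-.5,220+(p[1]+.5)/5-.5])
o=np.array([.496,-.265]);y=-.06;c,s=np.cos(y),np.sin(y);R=np.array([[c,s],[-s,c]])
for l,a,b in(('h+y front',(722,275),(62,48)),('h+y back',(686,240),(58,92)),('h-y front',(255,542),(430,78)),('h-y back',(230,492),(426,120)),
 ('noz tip',(300,162),(318,214)),('obl stub top',(267,95),(240,430))):
    if b is None: continue
    p,e=tri(S(a),T(b)); print(l,p.round(4),round(e,4),'tray',(R@(p[:2]-o)).round(4),p[2].round(4))
# bottle shoulder ellipse and base: base centre at z=5 from scene/top
print('base', R@(onz('scene',S((400,290)),.010)[0,:2]-o), R@(onz('top',T((228,244)),.005)[0,:2]-o))
print('shoulder', R@(onz('scene',S((340,215)),.055)[0,:2]-o), R@(onz('top',T((280,230)),.055)[0,:2]-o))
```

```text
h+y front [ 0.592  -0.2117  0.028 ] 0.0004 tray [0.0927 0.059 ] 0.028
h+y back [ 0.5773 -0.2111  0.0269] 0.0014 tray [0.0779 0.0586] 0.0269
h-y front [ 0.5855 -0.3311  0.0282] 0.0009 tray [ 0.0934 -0.0606] 0.0282
h-y back [ 0.5712 -0.3283  0.0303] 0.0003 tray [ 0.0789 -0.0587] 0.0303
noz tip [ 0.5323 -0.2708  0.0828] 0.0008 tray [ 0.0366 -0.0036] 0.0828
obl stub top [ 0.4709 -0.2636  0.0306] 0.0008 tray [-0.0251 -0.0001] 0.0306
base [ 0.03837165 -0.00210495] [ 0.03677615 -0.00476152]
shoulder [ 0.03745102 -0.00352661] [ 0.03523935 -0.00268845]
```

```bash
python3 go.py; python3 -c "
from plant import manip; print(manip.job_done())"
```

```text
t 30.15 pos [0.485  0.0992 0.1965] jaw 1.508 F [ 0.4 -0.4  0.2] w 54.9 j [ 0.05 -0.24  1.95 -0.    1.42 -1.46]
the job is handed in; nothing more can be done
None
```

Both brooch kits are made up and I handed the job in at about 30 s. No verdict comes back, so everything below is from my own last checks.

- **Plain tray:** the round casting lies flat in the wide compartment and the jar stands upright in the narrow one. I checked these two only by eye in the last pictures.
- **Clip tray:**
  - The oblong casting is flat, with its stub at about x −25 mm, y 0 mm in the tray's axes.
  - The bottle is upright at about x +37 mm, y −3 mm.
  - The file was pressed down with about 19 N and went into both clips. Its handle is within about 1 mm of midway between the clips and parallel to the clip line.
- **Bystanders:** the steel block and the stock tub look unmoved in the top view, and the arm is clear of everything.

**Disagreements:**
- The handle's top came out at 27–30 mm in the camera views, where a fully seated handle should read 31 mm.
- The bottle's nozzle tip came out at 83 mm, against an expected 80 mm.
- When I pressed the file home, the tool's height put the handle's underside at about 16.6 mm, against the 16 mm seat.

I put the two camera differences down to calibration error of 2–3 mm.

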